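# Pin the strap gauge, set its leg to the mark and hold it locked

### The arm

A 6-joint arm with a two-finger parallel gripper is mounted at the origin on the work surface. World frame = base frame: x ahead of the robot, y to its left, z up, the work surface at z = 0. Lengths are in m, angles in rad, forces in N, time in s.
With the tool pointing down it reaches from about 0.325 to 0.775 m from the base axis. Payload 5.5 kg.
Tool frame: the origin (TCP) lies midway between the tips of the shut fingers; the grasp point (between the pads) lies 19 mm behind it; z points along the fingers, x is the direction in which the jaws open and shut, and the axes are right-handed (so a half turn about z gives the same grasp; the last joint's range is limited). The gripper opens to 88 mm and grips with 3 to 60 N. Pads are 20 mm wide; open, the fingers measure 115 mm over their backs; the gripper's body (75 mm by 178 mm) begins 61 mm behind the grasp point.
Start: joints at [1.218, 0.091, 1.231, -0, 1.82, -0.057], TCP at [0.175, 0.574, 0.223] pointing down, gripper open.
Joint ranges: [-2.87, 2.87], [-0.86, 2.18], [0.17, 2.46], [-1.51, 4.65], [0.06, 2.69], [-2.65, 2.65]. Speed limits (rad/s): [2.57, 2.57, 3.01, 3.14, 3.14, 3.14].

### API

Orientations are given as a unit quaternion [w, x, y, z].
In Python, from cell import robot, cams gives the robot as it stands.
- The arm moves only by the tool jog_arm, never from a script. Its arguments are lists of equal length, an entry for each row: "delta_pos": the shift along the tool's x, y, z in mm, a list of three; "angular": the turn, a rotation vector about the tool's x, y, z in degrees, a list of three; "hand": the finger opening in mm, from 0 to 87.8. A call has 1 to 20 rows; each row is the pose to reach, as a shift and turn from the pose measured when the call began, along the tool's axes at that moment; what a row does not reach only later rows make up. A row lasts 1/12 s, in which the tool goes at most 41.7 mm and 7.16 degrees, less where a joint would pass 70% of its speed; a pose out of reach is approached as far as the arm can. A call with a gripper value outside its range is refused whole. The fingers move at their own pace and stop on an object; "grip_force" is the grip in N (left out, the last holds). Time passes only in rows, so rows that repeat a pose let the fingers close. It gives the time, the measured TCP pose, the force and the opening at its end, in the units of the state.
- robot.read_state(): the state, without advancing time (a new reading comes with each control period).
- cams.read_camera(name): name is "side" or "top" or "wrist"; returns the picture (420x560x3 uint8, red, green, blue); there is no depth.
- cams.camera_params(name): a dict with "mtx" (3x3 intrinsics, pixels), "rvec" (rotation vector, rad) and "tvec" (3), from world to camera coordinates, as OpenCV has them. Camera axes: x right, y down, z forward; pixel columns grow to the right and rows downward; lengths in m; the calibration is good to about 2 mm. A picture is of the moment at which its call begins: read the wrist's pose just before it. camera_params takes no time and is no camera call; for the wrist camera it gives the pose at the moment of the call.
- robot.job_done(): hands the job in, once; it reports no verdict.
The state is a dict: "time_s": time; "joints": joint angles; "joint_velocities": joint speeds; "joint_efforts": joint torques, N m; "position": TCP position; "orientation": TCP orientation; "ft_force": force on the tool from outside, world axes, zero at the start; "wrist_torque": the same for the moment, N m; "finger_gap": opening from 0.0 (shut) to 1.0 (fully open).
Only numpy, scipy, OpenCV 4.12 (cv2) and the standard library are available. Lean on these libraries where they do the work, as an engineer would, in place of code of your own. Each camera call takes 0.05 s, during which the arm holds its last target.

### The job

Take the lock pin out of the wooden punch block and push it fully home down through the clevis and the foot of the strap-length gauge, and let go of it. Then, with the cam lever still open, draw the gauge's sliding leg out until its pointer is level with the tooth of the index clip, and pinch the cam lever fully closed towards the leg's upright post while holding the leg steady on that mark. Finish while still holding the post and the closed lever firmly pinched together in the gripper, and leave everything else on the bench where it is.

Things in the scene. Friction and masses are not known exactly. Their poses are not given: they have to be found in the camera images.
- lock_pin: Loose steel lock pin, 90 g, upright in one of the punch block's holes; the shortest tool there, with a plain cylindrical knob. Origin at the centre of its lower end, z up. Shank 10 mm diameter, 45 mm long, tapered end; collar 22 mm across from 45 to 49 mm above the origin; knob to grip, 16 mm diameter, 49 to 85 mm. The collar rests on the block's top, the origin 5 mm above the bench.
- block: Fixed light-wood punch block, 200 (x) x 70 (y) x 50 mm high, origin under its centre. Three 13 mm holes in a row along its x at -65, 0 and +65 mm hold, in any order, the lock pin and two taller punches.
- gauge: Fixed strap-length gauge: an aluminium channel rail along its own y, 52 mm wide, 300 mm long, 28 mm high, origin under the rail's centre, z up. At its -y end a dark steel clevis (76 x 60 mm, 50 mm high) with the rail's foot between its two plates. The leg lies in the channel and slides out towards +y.
- clevis_hole (a point): Centre of the mouth of the upright 13 mm through hole in clevis and foot (already in line), in the clevis's top face, 50 mm above the bench, 185 mm from the rail's centre towards the gauge's -y. Mouth chamfered 2 mm. With the pin fully home its collar rests on this face, its origin 45 mm below this point.
- leg (a joint): Travel of the sliding leg in m along the gauge's +y: 0 fully in, 0.12 fully out; at value q the pointer and the post's centre are at y = q in the gauge frame. It stays where it is left: about 4 N moves it. It starts 25 mm or more short of the mark.
- grip_post: The leg's upright dark steel post: 24 mm (x) x 12 mm (y) x 70 mm high, origin at the centre of its foot, 26 mm above the bench (top at 96 mm). Carried by the leg, axes as the gauge's. At its foot the pointer, a thin tongue, reaches over the rail's +x wall.
- cam_lever (a joint): Opening of the cam lever in m: 0 closed, 0.020 fully open; starts at 0.017 to 0.020. It rides on the leg on the post's +y side, slides closed towards -y and stays where left. About 9 N moves it, more than moves the leg: pushed alone it carries the leg along, so squeeze it against the post (one finger on the post's -y face, the other on the thumb plate's +y face).
- thumb_plate: The cam lever's upright aluminium thumb plate, rounded top edge: 24 mm (x) x 8 mm (y), 30 to 86 mm above the bench, origin at its foot's centre, axes as the gauge's. Its centre is 18 mm + the lever's opening to the +y side of the post's centre. Post and plate measure 28 mm along y outer face to outer face when closed, up to 48 mm when open.
- pointer (a point): Tip of the leg's pointer, 37 mm from the rail's centre line on its +x side, 30 mm above the bench, at the same y along the rail as the post's centre.
- mark (a point): The length mark: the 3 mm wide tooth on top of the small brass index clip (14 x 18 mm, 28 mm high, the tooth 8 mm more) fixed outside the rail's +x wall; point 37 mm from the rail's centre line, 30 mm above the bench, axes as the gauge's. The leg is on the mark when pointer and mark have the same y in the gauge frame, at 55 to 105 mm of leg travel.
- hole_punch: Bystander in the punch block: punch with a wide head, 110 mm overall; origin under its centre; leave it alone.
- bevel_punch: Bystander in the punch block: punch with a thin stem, 105 mm overall; origin under its centre; leave it alone.
- mallet: Bystander: rubber mallet with wooden handle, 200 mm long, lying, origin under its head; leave it alone.
- scissors: Bystander: scissors, 170 mm long, lying, origin at the pivot; leave it alone.
- spool_a: Bystander: thread spool, 44 mm across, 70 mm high; origin under its centre; leave it alone.
- spool_b: Bystander: thread spool, 44 mm across, 70 mm high; origin under its centre; leave it alone.
- rivet_tin: Bystander: glass jar with steel lid, 60 mm across, 50 mm high; origin under its centre; leave it alone.
- edge_block: Bystander: dark wooden block, 50 x 90 x 30 mm; origin under its centre; leave it alone.

How it is judged:
By the outcome, as a careful person would: the job done as asked, in the order asked, and still so for the second after the job is handed in, while the arm keeps its last pose, push and grip.
It also fails if it takes over 67 s, if anything falls off the work surface, if the arm or the gripper's body presses on something with over 40 N, if the wrist force passes 120 N, or if a joint passes its speed limit or range.

## Working session

There is one attempt and no reset: what is moved stays moved. The work goes in short steps, Python scripts to look and compute and a tool call to move; the robot and the scene stay as the last step left them, time stands still between calls to the robot, and variables do not carry over. Pictures are saved under pics/ and viewed, and the job is handed in when it is done.

Besides the shell and the picture viewer there is one more tool, called after "Request:" in YAML: its name, and indented under it one key for each argument. jog_arm: Moves the arm, as the interface text tells. Its arguments: {"type":"object","properties":{"delta_pos":{"type":"array"},"angular":{"type":"array"},"hand":{"type":"array"},"grip_force":{"type":"number"}},"required":["delta_pos","angular","hand"]}

```bash
ls; mkdir -p pics
python3 - <<'E'
from cell import robot,cams
import cv2,numpy as np
s=robot.read_state();print(s)
for n in ("side","top","wrist"):
    p=cams.camera_params(n);print(n,p)
    im=cams.read_camera(n);cv2.imwrite(f"pics/{n}0.png",im[...,::-1])
E
```

```text
pics
{'time_s': 0.0, 'joints': array([ 1.21830007e+00,  9.18264925e-02,  1.23188264e+00,  2.82688656e-06,
        1.81978499e+00, -5.67311500e-02]), 'joint_velocities': array([-0.00071919,  0.00040247, -0.00053359, -0.00111853,  0.00190563,
        0.00012481]), 'joint_efforts': array([ 1.08808290e-03, -4.46460915e+01, -4.06442785e+01,  6.99377269e-02,
        2.95118045e-02, -1.50076107e-04]), 'position': array([0.17479957, 0.57366418, 0.22152809]), 'orientation': array([ 5.20503275e-04,  8.03576377e-01,  5.95200892e-01, -7.95596491e-04]), 'ft_force': array([0.22461072, 0.25576489, 0.52830152]), 'wrist_torque': array([-0.00306792, -0.03349539,  0.01495397]), 'finger_gap': 1.0008125206563998}
side {'mtx': array([[391.83200343,   0.        , 281.16286417],
       [  0.        , 391.83200343, 207.69692999],
       [  0.        ,   0.        ,   1.        ]]), 'rvec': array([ 2.16684859, -0.13276003,  0.04196188]), 'tvec': array([-0.52349706,  0.0873243 ,  0.96662086])}
top {'mtx': array([[493.57043072,   0.        , 275.08253413],
       [  0.        , 493.57043072, 203.26040209],
       [  0.        ,   0.        ,   1.        ]]), 'rvec': array([ 2.151478  , -2.11688636,  0.18960945]), 'tvec': array([-0.03182488,  0.53732209,  1.09840309])}
wrist {'mtx': array([[309.53511562,   0.        , 278.82817074],
       [  0.        , 309.53511562, 207.28344491],
       [  0.        ,   0.        ,   1.        ]]), 'rvec': array([-2.32356649, -1.72167504, -0.25491595]), 'tvec': array([-0.59937347, -0.03438948,  0.38976401])}
```

View pics/side0.png

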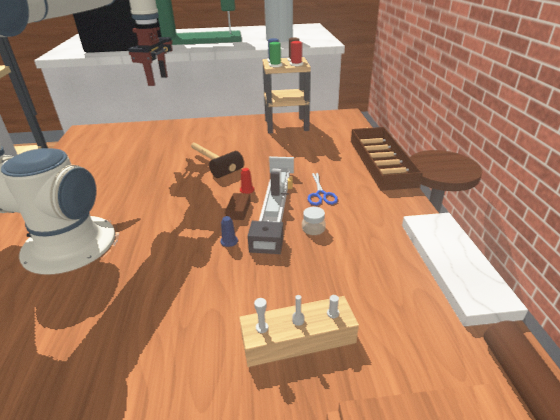

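View pics/top0.png

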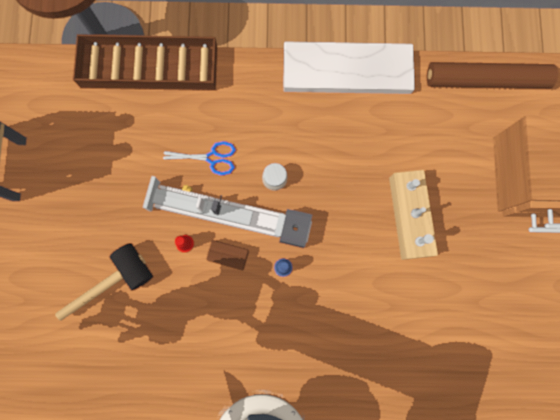

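View pics/wrist0.png

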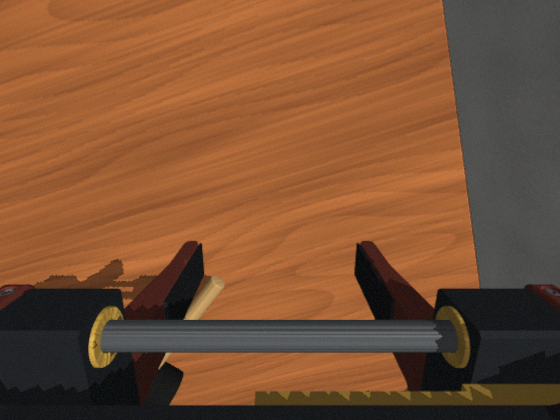

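```bash
cat > h.py <<'E'
import cv2,numpy as np
from scipy.spatial.transform import Rotation as R
def cam(p):
    return p["mtx"],cv2.Rodrigues(np.array(p["rvec"],float))[0],np.array(p["tvec"],float)
def ray(p,uv):
    K,Rm,t=cam(p);d=Rm.T@np.linalg.inv(K)@np.array([uv[0],uv[1],1.]);return -Rm.T@t,d/np.linalg.norm(d)
def plane(p,uv,z):
    o,d=ray(p,uv);return o+d*(z-o[2])/d[2]
def proj(p,X):
    return cv2.projectPoints(np.array(X,float).reshape(-1,3),np.array(p["rvec"],float),np.array(p["tvec"],float),p["mtx"],None)[0].reshape(-1,2)
def tri(a,b):
    (o1,d1),(o2,d2)=a,b
    A=np.stack([d1,-d2],1);s=np.linalg.lstsq(A,o2-o1,rcond=None)[0]
    P=o1+d1*s[0];Q=o2+d2*s[1];return (P+Q)/2,np.linalg.norm(P-Q)
def totool(st,v):
    q=st["orientation"];return R.from_quat([q[1],q[2],q[3],q[0]]).inv().apply(v)
def crop(im,x0,y0,x1,y1,f,name):
    c=cv2.resize(im[y0:y1,x0:x1],None,fx=f,fy=f,interpolation=cv2.INTER_CUBIC);cv2.imwrite(name,c)
E
python3 - <<'E'
from h import *
t=cv2.imread("pics/top0.png");s=cv2.imread("pics/side0.png")
crop(t,135,165,325,275,4,"pics/t_g.png");crop(t,380,160,450,270,5,"pics/t_b.png")
crop(s,215,140,345,260,5,"pics/s_g.png");crop(s,235,285,365,365,6,"pics/s_b.png")
E
```

```text
(no output)
```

View pics/t_g.png

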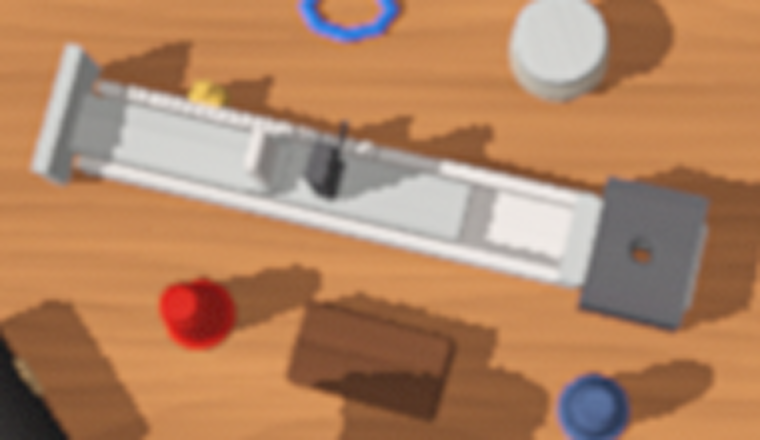

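View pics/t_b.png

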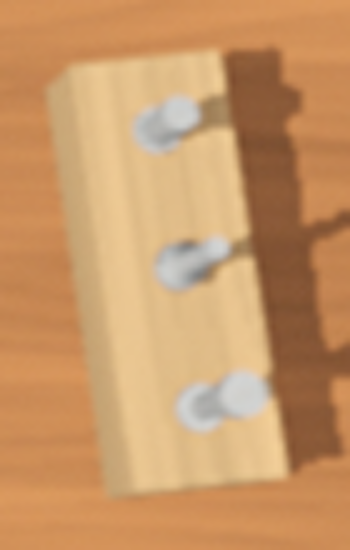

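View pics/s_g.png

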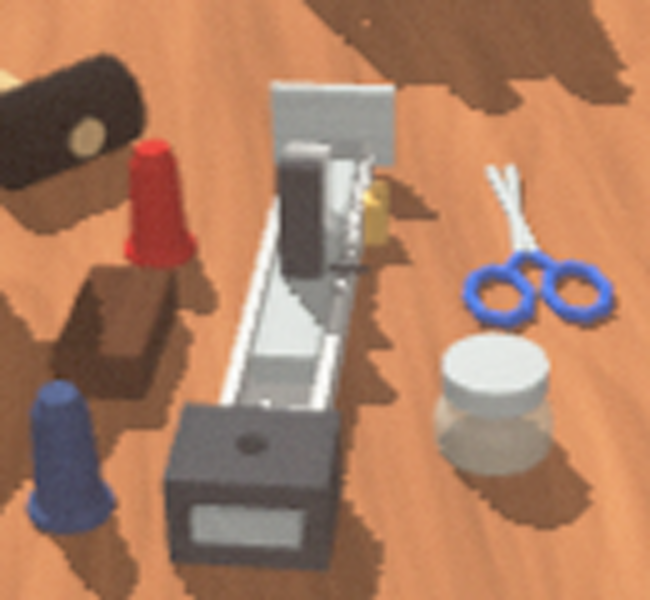

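View pics/s_b.png

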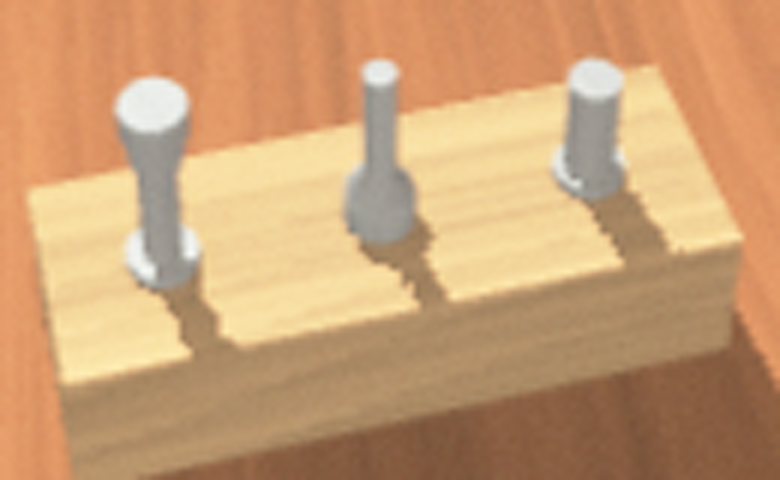

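```bash
cat > m.py <<'E'
from h import *
from cell import cams
T=cams.camera_params("top");S=cams.camera_params("side")
def tg(x,y): return (135+(x+.5)/4-.5,165+(y+.5)/4-.5)
def tb(x,y): return (380+(x+.5)/5-.5,160+(y+.5)/5-.5)
def sg(x,y): return (215+(x+.5)/5-.5,140+(y+.5)/5-.5)
def sb(x,y): return (235+(x+.5)/6-.5,285+(y+.5)/6-.5)
np.set_printoptions(precision=4,suppress=True)
E
python3 - <<'E'
from m import *
print("pin top",plane(T,tb(182,113),.09),plane(S,sb(595,80),.09),tri(ray(T,tb(182,113)),ray(S,sb(595,80))))
print("thin top",plane(T,tb(217,248),.11),plane(S,sb(380,72),.11),"wide",plane(T,tb(243,394),.115),plane(S,sb(152,105),.115))
print("hole",plane(T,tg(641,250),.05),plane(S,sg(252,444),.05))
c=[plane(T,tg(*a),.05)[:2] for a in [(612,178),(708,200),(677,330),(580,308)]]
print("clevis",np.mean(c,0),c)
c=[plane(S,sg(*a),.05)[:2] for a in [(185,407),(338,410),(336,485),(165,480)]]
print("clevisS",np.mean(c,0),c)
e=[plane(T,tg(*a),.028)[:2] for a in [(130,92),(605,195),(95,168),(560,283)]]
for a in (e[1]-e[0],e[3]-e[2]): print("dir rail", np.degrees(np.arctan2(-a[0],-a[1])))
print(e)
# block corners
b=[plane(T,tb(*a),.05)[:2] for a in [(72,66),(220,50),(290,477),(130,495)]]
print("block",np.mean(b,0),b)
print("posttop",plane(S,sg(305,150),.096), plane(T,tg(318,165),.096))
print("plate top", plane(T,tg(258,150),.086))
print("tooth",plane(S,sg(376,183),.036),plane(T,tg(206,90),.036))
print("pointer",plane(S,sg(366,267),.03),plane(T,tg(344,124),.03))
E
```

```text
pin top [ 0.5836 -0.3393  0.09  ] [ 0.5828 -0.3407  0.09  ] (array([ 0.5835, -0.3396,  0.0888]), np.float64(0.0008116009297674103))
thin top [ 0.519  -0.3467  0.11  ] [ 0.5185 -0.3479  0.11  ] wide [ 0.4545 -0.3541  0.115 ] [ 0.454  -0.3562  0.115 ]
hole [ 0.4824 -0.0693  0.05  ] [ 0.4817 -0.0728  0.05  ]
clevis [ 0.4803 -0.0713] [array([ 0.5239, -0.0522]), array([ 0.512 , -0.1077]), array([ 0.4369, -0.0902]), array([ 0.4485, -0.0348])]
clevisS [ 0.4834 -0.0735] [array([ 0.4519, -0.0391]), array([ 0.5246, -0.0518]), array([ 0.5172, -0.1087]), array([ 0.44  , -0.0944])]
dir rail 11.424386790809788
dir rail 13.00381337828242
[array([0.5742, 0.2328]), array([ 0.5173, -0.0489]), array([0.5283, 0.2509]), array([ 0.465 , -0.0233])]
block [ 0.5189 -0.3467] [array([ 0.6142, -0.3003]), array([ 0.6231, -0.37  ]), array([ 0.4239, -0.3948]), array([ 0.4145, -0.3216])]
posttop [0.5276 0.1231 0.096 ] [0.521  0.1119 0.096 ]
plate top [0.5306 0.1469 0.086 ]
tooth [0.5739 0.186  0.036 ] [0.5745 0.1865 0.036 ]
pointer [0.5577 0.1051 0.03  ] [0.5567 0.1055 0.03  ]
```

```bash
cat > go.py <<'E'
from m import *
from cell import robot
def to(P,ang=77.8):
    s=robot.read_state();q=s["orientation"];r=R.from_quat([q[1],q[2],q[3],q[0]])
    a=np.radians(ang);x=np.array([np.cos(a),np.sin(a),0]);z=np.array([0,0,-1.]);y=np.cross(z,x)
    Rt=R.from_matrix(np.stack([x,y,z],1))
    rv=(r.inv()*Rt).as_rotvec(degrees=True)
    print("pos",s["position"],"t",s["time_s"],"delta mm",r.inv().apply(np.array(P)-s["position"])*1000,"turn",rv,"F",s["ft_force"],"gap",s["finger_gap"]*87.8)
E
python3 -c "
from go import *
to([.565,-.339,.20])"
```

```text
pos [0.1748 0.5737 0.2218] t 0.15 delta mm [-759.3048  639.2979   22.8654] turn [-0.0082  0.0845 -4.749 ] F [ 0.5259  0.8162 -0.2492] gap 87.77278736653894
```

Request:
jog_arm:
  delta_pos:
    - [-190, 160, 5]
    - [-380, 320, 10]
    - [-569, 479, 15]
    - [-759, 639, 23]
    - [-759, 639, 23]
    - [-759, 639, 23]
    - [-759, 639, 23]
    - [-759, 639, 23]
    - [-759, 639, 23]
    - [-759, 639, 23]
    - [-759, 639, 23]
    - [-759, 639, 23]
    - [-759, 639, 23]
    - [-759, 639, 23]
    - [-759, 639, 23]
    - [-759, 639, 23]
    - [-759, 639, 23]
    - [-759, 639, 23]
    - [-759, 639, 23]
    - [-759, 639, 23]
  angular:
    - [0, 0, 0]
    - [0, 0, -2]
    - [0, 0, -4.7]
    - [0, 0.1, -4.7]
    - [0, 0.1, -4.7]
    - [0, 0.1, -4.7]
    - [0, 0.1, -4.7]
    - [0, 0.1, -4.7]
    - [0, 0.1, -4.7]
    - [0, 0.1, -4.7]
    - [0, 0.1, -4.7]
    - [0, 0.1, -4.7]
    - [0, 0.1, -4.7]
    - [0, 0.1, -4.7]
    - [0, 0.1, -4.7]
    - [0, 0.1, -4.7]
    - [0, 0.1, -4.7]
    - [0, 0.1, -4.7]
    - [0, 0.1, -4.7]
    - [0, 0.1, -4.7]
  hand: [60, 60, 60, 60, 60, 60, 60, 60, 60, 60, 60, 60, 60, 60, 60, 60, 60, 60, 60, 60]

```text
time_s: 1.82
position: [0.5025, -0.1944, 0.2032]
orientation: [-0.0, 0.779, 0.627, 0.0]
ft_force: [0.3, 0.7, 1.5]
finger_gap: 0.683
```

```bash
python3 -c "
from go import *
to([.565,-.339,.20])"
```

```text
pos [ 0.5025 -0.1944  0.2032] t 1.8167 delta mm [-128.0274   91.8417    3.0776] turn [-0.0167 -0.0255 -0.077 ] F [0.3286 0.6656 1.5252] gap 59.974480585232364
```

Request:
jog_arm:
  delta_pos:
    - [-32, 23, 0]
    - [-64, 46, 1]
    - [-96, 69, 2]
    - [-128, 92, 3]
    - [-128, 92, 3]
    - [-128, 92, 3]
    - [-128, 92, 3]
  angular:
    - [0, 0, 0]
    - [0, 0, 0]
    - [0, 0, 0]
    - [0, 0, 0]
    - [0, 0, 0]
    - [0, 0, 0]
    - [0, 0, 0]
  hand: [60, 60, 60, 60, 60, 60, 60]

```text
time_s: 2.4
position: [0.5649, -0.3386, 0.1994]
orientation: [-0.001, 0.779, 0.627, 0.0]
ft_force: [-0.6, 0.9, 0.2]
finger_gap: 0.681
```

```bash
python3 -c "
from go import *
p=cams.camera_params('wrist');im=cams.read_camera('wrist')
cv2.imwrite('pics/w1.png',im[...,::-1]);np.save('w1.npy',p,allow_pickle=True)
to([.565,-.339,.20]); print(ray(p,(280,210)), proj(p,[[.583,-.340,.09],[.583,-.34,.05],[.519,-.347,.11]]))"
```

```text
pos [ 0.5651 -0.3381  0.2006] t 2.45 delta mm [-0.9066  0.1274  0.5839] turn [ 0.0022 -0.0377 -0.0403] F [-1.0722  0.5796 -0.1904] gap 60.20428615117547
(array([ 0.4861, -0.3217,  0.3598]), array([ 0.2929, -0.0583, -0.9544])) [[281.3238 224.5814]
 [280.9672 211.4897]
 [256.4022 161.9811]]
```

View pics/w1.png

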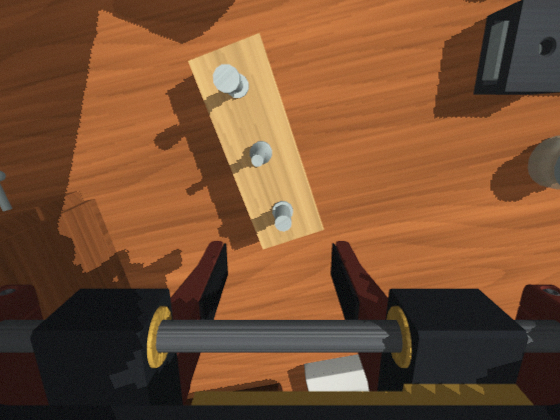

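```bash
python3 -c "
from go import *
im=cv2.imread('pics/w1.png');crop(im,250,190,320,240,10,'pics/w1c.png');crop(im,520,20,560,70,10,'pics/w1d.png')
p=np.load('w1.npy',allow_pickle=True).item();print(proj(p,[.482,-.071,.05]))"
```

```text
[[547.9327  47.2333]]
```

View pics/w1c.png

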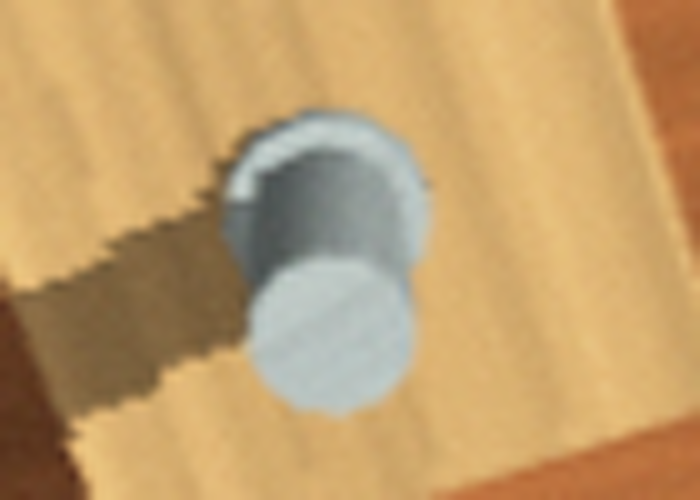

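View pics/w1d.png

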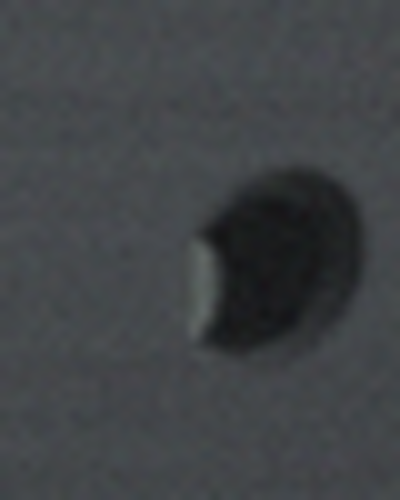

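```bash
python3 -c "
from go import *
p=np.load('w1.npy',allow_pickle=True).item()
print(plane(p,(282.7,222.9),.09),plane(p,(282.3,211.2),.054),plane(p,(547.1,45.5),.05))
to([.583,-.340,.12]);to([.583,-.340,.060])"
```

```text
[ 0.5817 -0.3384  0.09  ] [ 0.5817 -0.3383  0.054 ] [ 0.4804 -0.0718  0.05  ]
pos [ 0.5651 -0.3381  0.2006] t 2.45 delta mm [ 1.8797 17.9272 80.5864] turn [ 0.0022 -0.0377 -0.0403] F [-1.0722  0.5796 -0.1904] gap 60.20428615117547
pos [ 0.5651 -0.3381  0.2006] t 2.45 delta mm [  1.8403  17.9249 140.5864] turn [ 0.0022 -0.0377 -0.0403] F [-1.0722  0.5796 -0.1904] gap 60.20428615117547
```

Request:
jog_arm:
  delta_pos:
    - [2.5, 17.5, 30]
    - [2.5, 17.5, 60]
    - [2.5, 17.5, 85]
    - [2.5, 17.5, 110]
    - [2.5, 17.5, 130]
    - [2.5, 17.5, 140]
    - [2.5, 17.5, 140]
    - [2.5, 17.5, 140]
    - [2.5, 17.5, 140]
    - [2.5, 17.5, 140]
    - [2.5, 17.5, 140]
    - [2.5, 17.5, 140]
    - [2.5, 17.5, 140]
    - [2.5, 17.5, 140]
  angular:
    - [0, 0, 0]
    - [0, 0, 0]
    - [0, 0, 0]
    - [0, 0, 0]
    - [0, 0, 0]
    - [0, 0, 0]
    - [0, 0, 0]
    - [0, 0, 0]
    - [0, 0, 0]
    - [0, 0, 0]
    - [0, 0, 0]
    - [0, 0, 0]
    - [0, 0, 0]
    - [0, 0, 0]
  hand: [50, 50, 50, 50, 50, 50, 50, 10, 10, 10, 10, 10, 10, 10]
  grip_force: 25

```text
time_s: 3.62
position: [0.5831, -0.3394, 0.0615]
orientation: [0.0, 0.778, 0.628, 0.001]
ft_force: [-0.7, -0.0, 3.4]
finger_gap: 0.177
```

```bash
python3 -c "
from go import *
to([.583,-.340,.15])
im=cams.read_camera('wrist');cv2.imwrite('pics/w2.png',im[...,::-1])
im=cams.read_camera('side');crop(im[...,::-1],235,265,365,365,6,'pics/s2.png')"
```

```text
pos [ 0.5831 -0.3394  0.0615] t 3.6167 delta mm [ -0.5205   0.1476 -88.5312] turn [ 0.0713 -0.0241 -0.0427] F [-0.6593 -0.0063  3.3646] gap 15.565647855719734
```

View pics/w2.png

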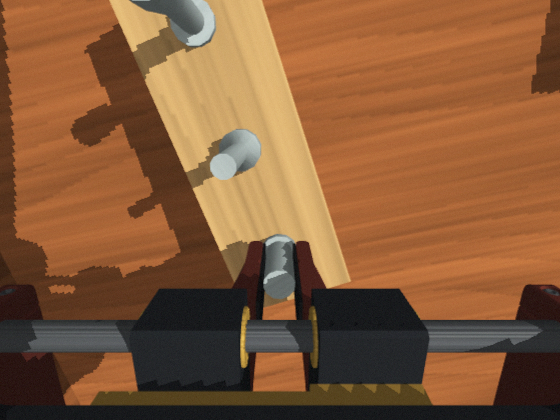

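View pics/s2.png

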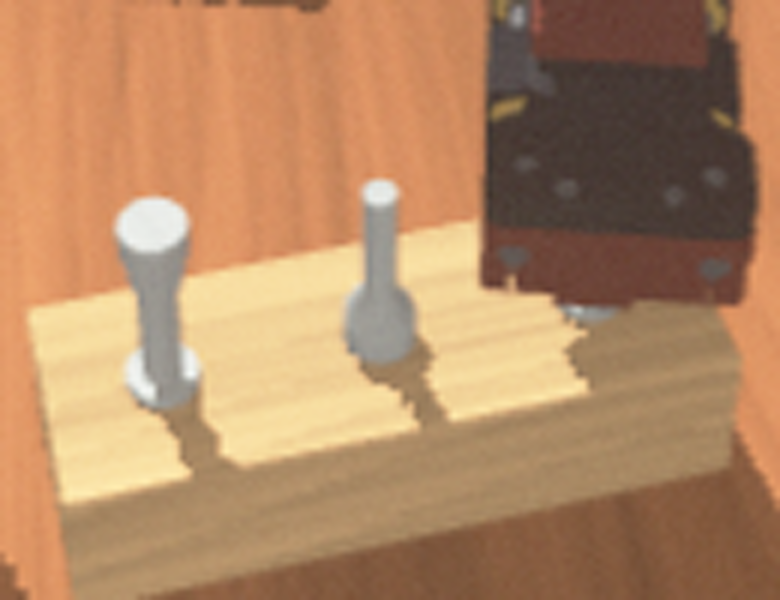

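Request:
jog_arm:
  delta_pos:
    - [0, 0, -20]
    - [0, 0, -50]
    - [0, 0, -80]
    - [0, 0, -100]
    - [0, 0, -100]
    - [0, 0, -100]
  angular:
    - [0, 0, 0]
    - [0, 0, 0]
    - [0, 0, 0]
    - [0, 0, 0]
    - [0, 0, 0]
    - [0, 0, 0]
  hand: [10, 10, 10, 10, 10, 10]
  grip_force: 40

```text
time_s: 4.22
position: [0.5833, -0.3398, 0.162]
orientation: [0.001, 0.778, 0.628, 0.001]
ft_force: [-0.3, 0.1, -1.8]
finger_gap: 0.174
```

```bash
python3 -c "
from go import *
to([.4815,-.0715,.14])"
```

```text
pos [ 0.5833 -0.3398  0.162 ] t 4.2167 delta mm [ 240.6073 -156.5055   21.4377] turn [ 0.177   0.0254 -0.046 ] F [-0.3433  0.1499 -1.8367] gap 15.315183440794433
```

Request:
jog_arm:
  delta_pos:
    - [24, -16, 0]
    - [48, -31, 0]
    - [80, -52, 0]
    - [112, -73, 0]
    - [144, -94, 0]
    - [176, -115, 5]
    - [208, -135, 10]
    - [230, -150, 15]
    - [240.5, -156.5, 21]
    - [240.5, -156.5, 21]
    - [240.5, -156.5, 21]
    - [240.5, -156.5, 21]
  angular:
    - [0, 0, 0]
    - [0, 0, 0]
    - [0, 0, 0]
    - [0, 0, 0]
    - [0, 0, 0]
    - [0.1, 0, 0]
    - [0.1, 0, 0]
    - [0.1, 0, 0]
    - [0.1, 0, 0]
    - [0.1, 0, 0]
    - [0.1, 0, 0]
    - [0.1, 0, 0]
  hand: [10, 10, 10, 10, 10, 10, 10, 10, 10, 10, 10, 10]

```text
time_s: 5.22
position: [0.4816, -0.0726, 0.1395]
orientation: [0.0, 0.779, 0.627, -0.0]
ft_force: [-0.5, 0.2, -1.1]
finger_gap: 0.174
```

```bash
python3 -c "
from go import *
p=cams.camera_params('wrist')
to([.4815,-.0715,.14])
im=cams.read_camera('wrist');cv2.imwrite('pics/w3.png',im[...,::-1]);np.save('w3.npy',p,allow_pickle=True)
im=cams.read_camera('side');cv2.imwrite('pics/s3f.png',im[...,::-1]);crop(im[...,::-1],215,140,345,260,6,'pics/s3.png')
im=cams.read_camera('top');cv2.imwrite('pics/t3f.png',im[...,::-1])
print(proj(p,[[.4815,-.0715,.05],[.4815,-.0715,.14-.0565+.04],[.4815,-.0715,.14-.0565]]))"
```

```text
pos [ 0.4816 -0.0726  0.1395] t 5.2167 delta mm [ 1.0875 -0.3054 -0.4726] turn [ 0.0066  0.0616 -0.0926] F [-0.4783  0.1543 -1.0717] gap 15.319702882738758
[[280.1924 212.1754]
 [280.5929 248.5358]
 [280.3446 225.9964]]
```

View pics/w3.png

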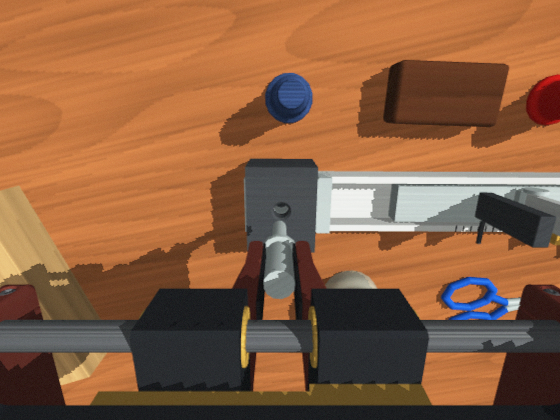

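View pics/s3.png

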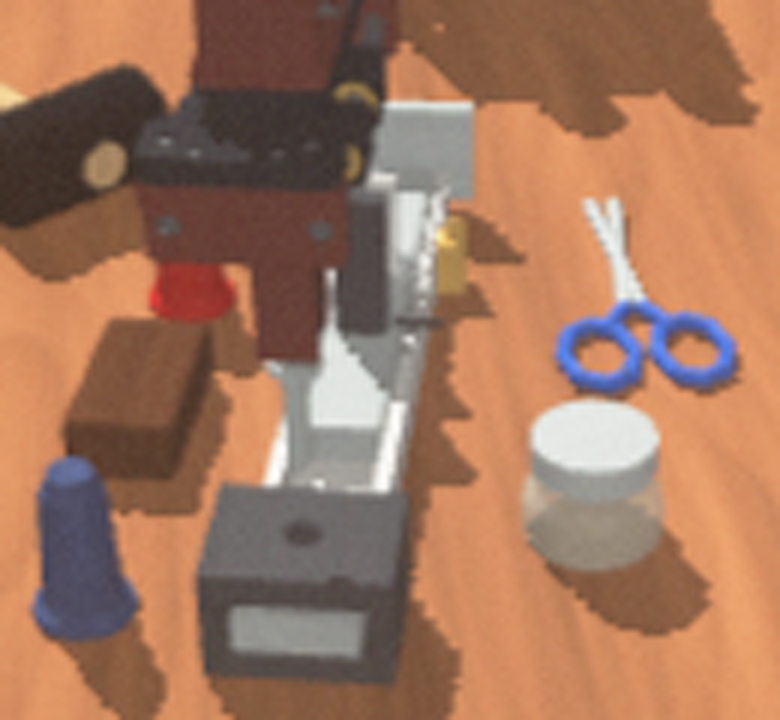

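```bash
python3 -c "
from go import *
im=cv2.imread('pics/w3.png');crop(im,240,190,320,300,7,'pics/w3c.png')
im=cv2.imread('pics/s3f.png');crop(im,235,180,300,240,10,'pics/s3d.png')"
```

```text
(no output)
```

View pics/w3c.png

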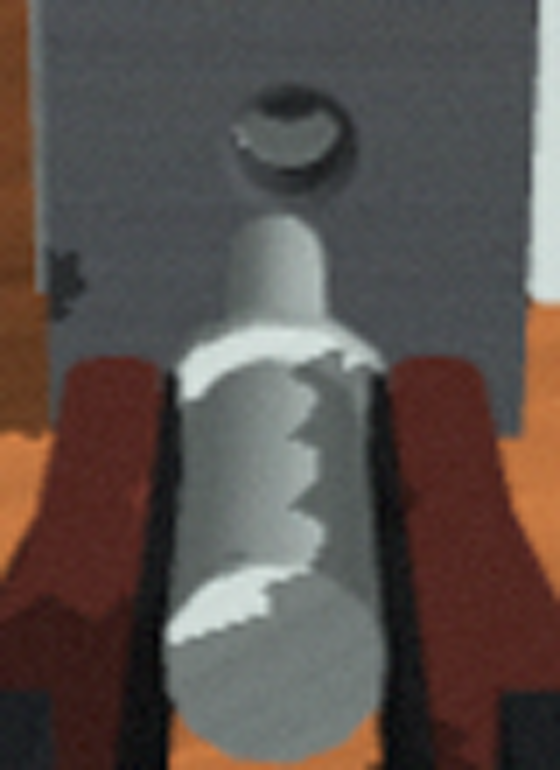

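View pics/s3d.png

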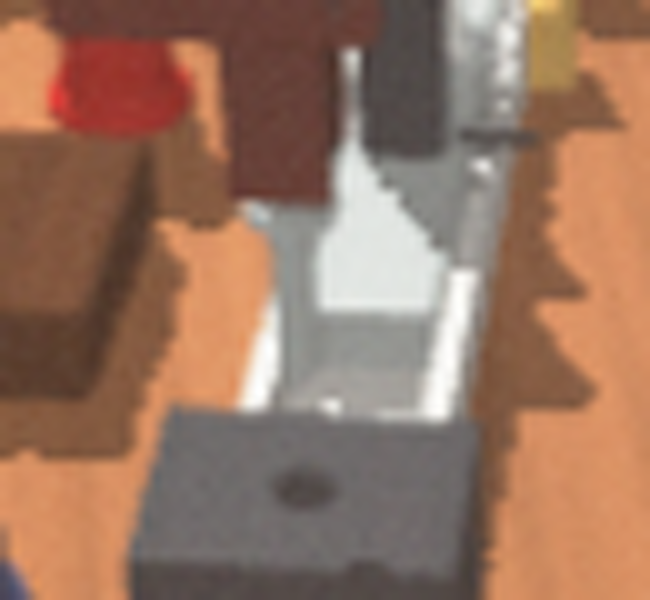

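```bash
python3 -c "
from go import *
p=np.load('w3.npy',allow_pickle=True).item()
print('hole',plane(p,(281.7,209.4),.05))
print('knobtop',plane(p,(278.9,283.6),.168))
u=lambda x,y:(240+(x+.5)/7-.5,190+(y+.5)/7-.5)
print('knob edges',plane(p,u(165,660),.168),plane(p,u(386,660),.168),plane(p,u(275,562),.168),plane(p,u(275,760),.168))
# shank left/right edge near visible bottom; tip z .083
print('shank', plane(p,u(230,300),.11),plane(p,u(328,300),.11),'tip far edge',plane(p,u(278,213),.083))
print('collar L R',plane(p,u(176,395),.132),plane(p,u(387,395),.132),'collar far edge',plane(p,u(281,322),.132))
to([.4815,-.0715,.14])"
```

```text
hole [ 0.4794 -0.0697  0.05  ]
knobtop [ 0.4794 -0.0721  0.168 ]
knob edges [ 0.4779 -0.0795  0.168 ] [ 0.4811 -0.0647  0.168 ] [ 0.4722 -0.0705  0.168 ] [ 0.4872 -0.0738  0.168 ]
shank [ 0.4751 -0.0756  0.11  ] [ 0.4771 -0.0666  0.11  ] tip far edge [ 0.4769 -0.0713  0.083 ]
collar L R [ 0.4741 -0.0795  0.132 ] [ 0.4779 -0.0622  0.132 ] collar far edge [ 0.4695 -0.0695  0.132 ]
pos [ 0.4819 -0.0728  0.1403] t 5.3667 delta mm [ 1.2025 -0.6496  0.3341] turn [ 0.0673  0.0417 -0.1427] F [ 1.0985 -0.7754 -1.2839] gap 15.078812790279345
```

Request:
jog_arm:
  delta_pos:
    - [1.6, -0.8, 8]
    - [1.6, -0.8, 16]
    - [1.6, -0.8, 24]
    - [1.6, -0.8, 28]
    - [1.6, -0.8, 32]
    - [1.6, -0.8, 36]
    - [1.6, -0.8, 40]
    - [1.6, -0.8, 44]
    - [1.6, -0.8, 44]
    - [1.6, -0.8, 44]
  angular:
    - [0, 0, 0]
    - [0, 0, 0]
    - [0, 0, 0]
    - [0, 0, 0]
    - [0, 0, 0]
    - [0, 0, 0]
    - [0, 0, 0]
    - [0, 0, 0]
    - [0, 0, 0]
    - [0, 0, 0]
  hand: [10, 10, 10, 10, 10, 10, 10, 10, 10, 10]

```text
time_s: 6.2
position: [0.4814, -0.0711, 0.0962]
orientation: [0.001, 0.779, 0.627, 0.0]
ft_force: [0.1, -0.0, -0.7]
finger_gap: 0.172
```

```bash
python3 -c "
from go import *
to([.4815,-.0715,.0615])
im=cams.read_camera('wrist');crop(im[...,::-1],220,190,340,310,6,'pics/w4.png')"
```

```text
pos [ 0.4814 -0.0711  0.0962] t 6.2 delta mm [-0.3779  0.175  34.6686] turn [ 0.0509  0.0405 -0.137 ] F [ 0.1397 -0.0463 -0.7334] gap 15.087852289225824
```

View pics/w4.png

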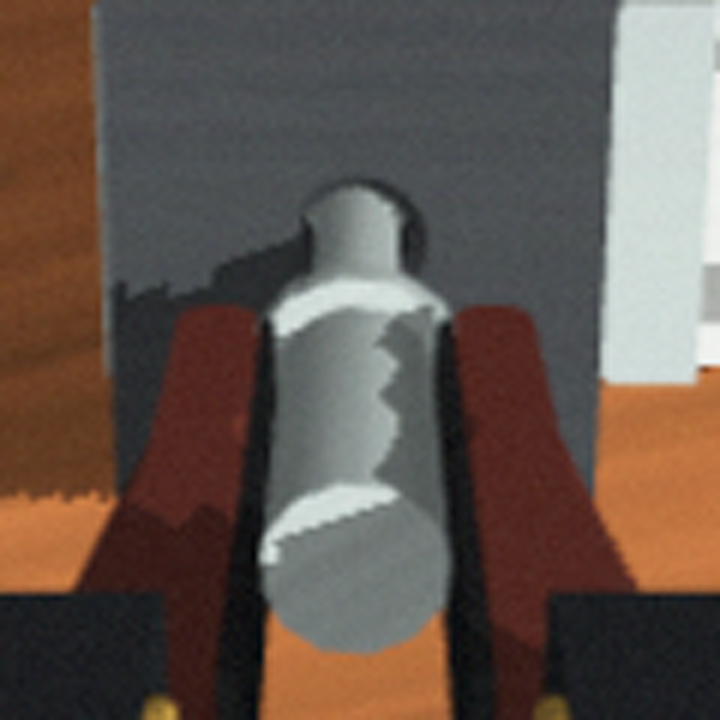

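Request:
jog_arm:
  delta_pos:
    - [0.8, 0, 5]
    - [0.8, 0, 10]
    - [0.8, 0, 15]
    - [0.8, 0, 20]
    - [0.8, 0, 25]
    - [0.8, 0, 29]
    - [0.8, 0, 32]
    - [0.8, 0, 34]
    - [0.8, 0, 35]
    - [0.8, 0, 35]
  angular:
    - [0, 0, 0]
    - [0, 0, 0]
    - [0, 0, 0]
    - [0, 0, 0]
    - [0, 0, 0]
    - [0, 0, 0]
    - [0, 0, 0]
    - [0, 0, 0]
    - [0, 0, 0]
    - [0, 0, 0]
  hand: [10, 10, 10, 10, 10, 10, 10, 10, 10, 10]

```text
time_s: 7.08
position: [0.4818, -0.0704, 0.0616]
orientation: [0.001, 0.779, 0.627, 0.0]
ft_force: [-0.2, -0.7, -1.4]
finger_gap: 0.173
```

```bash
python3 -c "
from go import *
to([.4815,-.0715,.0605])
im=cams.read_camera('wrist');crop(im[...,::-1],220,190,340,310,6,'pics/w5.png')"
```

```text
pos [ 0.4818 -0.0704  0.0616] t 7.0833 delta mm [-1.1655 -0.0598  1.0912] turn [ 0.0885  0.042  -0.1384] F [-0.1567 -0.7482 -1.4366] gap 15.158402312127238
```

View pics/w5.png

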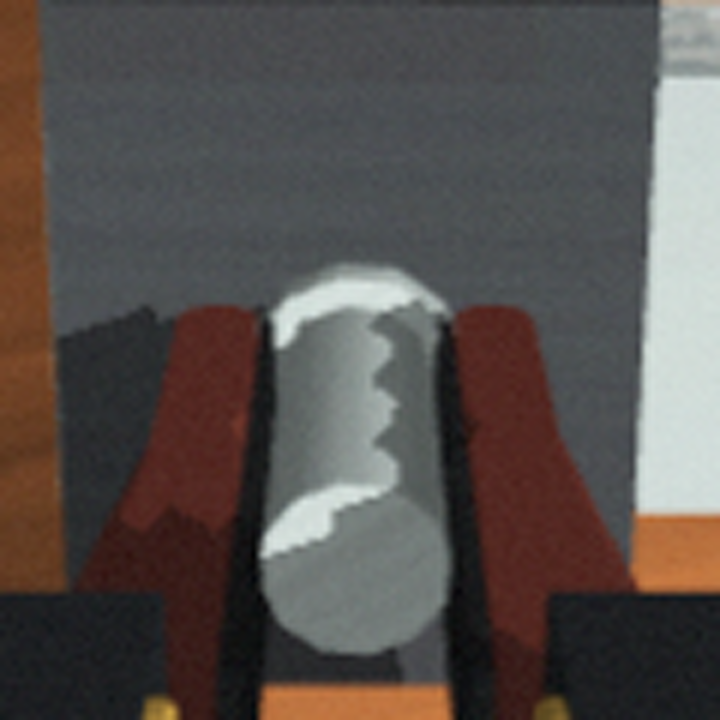

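Request:
jog_arm:
  delta_pos:
    - [0, 0, 1]
    - [0, 0, 2]
    - [0, 0, 2.5]
    - [0, 0, 2.5]
  angular:
    - [0, 0, 0]
    - [0, 0, 0]
    - [0, 0, 0]
    - [0, 0, 0]
  hand: [10, 10, 10, 10]
  grip_force: 20

```text
time_s: 7.47
position: [0.4822, -0.0705, 0.0613]
orientation: [0.002, 0.779, 0.627, 0.001]
ft_force: [-5.6, 0.8, 9.5]
finger_gap: 0.175
```

Request:
jog_arm:
  delta_pos:
    - [0, 0, 0]
    - [0, 0, 0]
    - [0, 0, 0]
    - [0, 0, 0]
    - [0, 0, 0]
    - [0, 0, 0]
    - [0, 0, -20]
    - [0, 0, -50]
    - [0, 0, -80]
    - [0, 0, -110]
    - [0, 0, -130]
    - [0, 0, -130]
    - [0, 0, -130]
  angular:
    - [0, 0, 0]
    - [0, 0, 0]
    - [0, 0, 0]
    - [0, 0, 0]
    - [0, 0, 0]
    - [0, 0, 0]
    - [0, 0, 0]
    - [0, 0, 0]
    - [0, 0, 0]
    - [0, 0, 0]
    - [0, 0, 0]
    - [0, 0, 0]
    - [0, 0, 0]
  hand: [20, 30, 40, 40, 40, 40, 40, 50, 60, 70, 70, 70, 70]

```text
time_s: 8.55
position: [0.4824, -0.0704, 0.1923]
orientation: [0.003, 0.779, 0.627, 0.002]
ft_force: [-0.4, 0.1, -0.3]
finger_gap: 0.793
```

```bash
python3 -c "
from go import *
p=cams.camera_params('wrist');to([.525,.125,.19])
im=cams.read_camera('wrist');cv2.imwrite('pics/w6.png',im[...,::-1])
im=cams.read_camera('side');crop(im[...,::-1],215,140,345,260,6,'pics/s6.png')"
```

```text
pos [ 0.4824 -0.0704  0.1923] t 8.55 delta mm [200.0051  -0.1891   2.1893] turn [ 0.3376  0.045  -0.1357] F [-0.4325  0.0563 -0.3421] gap 69.65763823214014
```

View pics/w6.png

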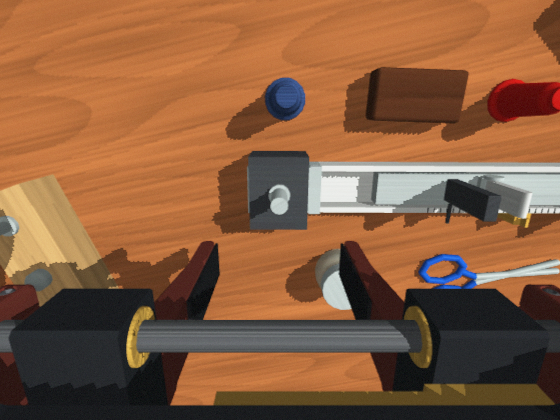

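View pics/s6.png

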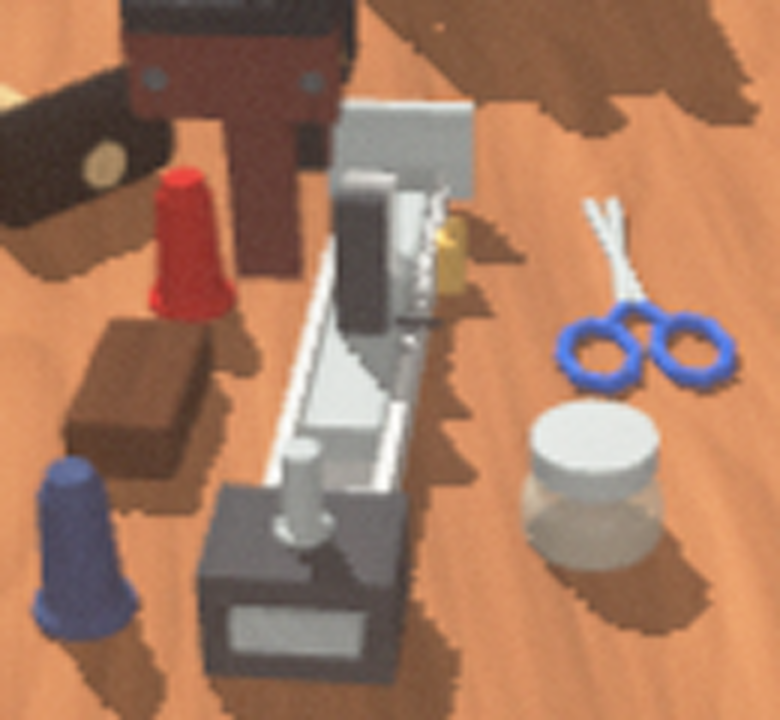

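Request:
jog_arm:
  delta_pos:
    - [30, 0, 0]
    - [65, 0, 0]
    - [105, 0, 0]
    - [145, 0, 0]
    - [180, 0, 0]
    - [205, 0, 0]
    - [220, 0, 0]
    - [220, 0, 0]
    - [220, 0, 0]
    - [220, 0, 0]
  angular:
    - [0.3, 0, -0.1]
    - [0.3, 0, -0.1]
    - [0.3, 0, -0.1]
    - [0.3, 0, -0.1]
    - [0.3, 0, -0.1]
    - [0.3, 0, -0.1]
    - [0.3, 0, -0.1]
    - [0.3, 0, -0.1]
    - [0.3, 0, -0.1]
    - [0.3, 0, -0.1]
  hand: [87, 87, 87, 87, 87, 87, 87, 87, 87, 87]

```text
time_s: 9.48
position: [0.5279, 0.1439, 0.1882]
orientation: [-0.002, 0.779, 0.628, -0.003]
ft_force: [0.6, 0.9, -0.2]
finger_gap: 0.994
```

```bash
python3 -c "
from go import *
p=cams.camera_params('wrist');to([.525,.125,.19])
im=cams.read_camera('wrist');cv2.imwrite('pics/w7.png',im[...,::-1]);np.save('w7.npy',p,allow_pickle=True)
crop(im[...,::-1],240,130,440,240,4,'pics/w7c.png')"
```

```text
pos [0.5279 0.1439 0.1882] t 9.4833 delta mm [-19.0519   1.1667  -1.7915] turn [-0.3455  0.1244 -0.059 ] F [ 0.6369  0.9452 -0.1544] gap 87.31255725334623
```

View pics/w7.png

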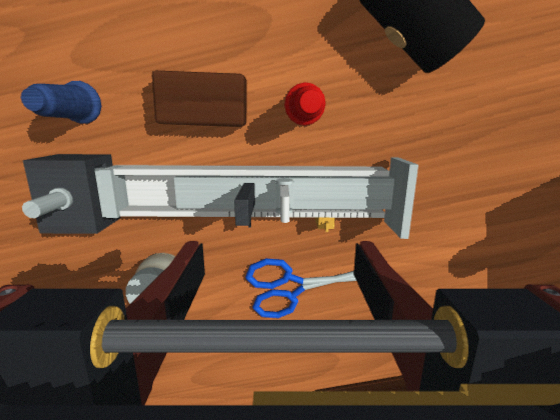

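View pics/w7c.png

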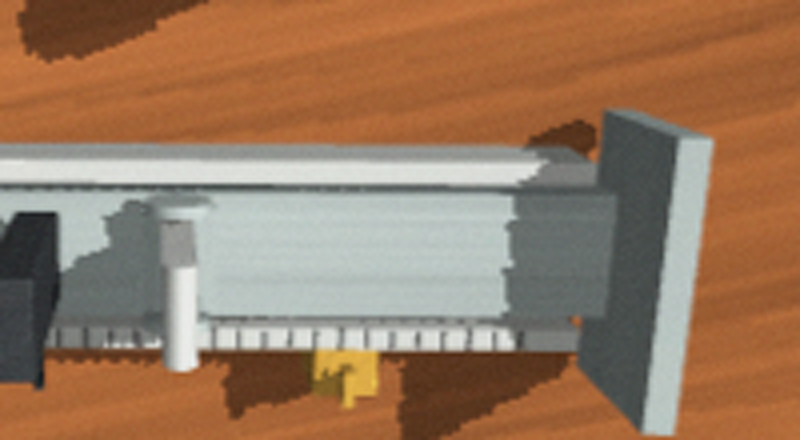

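```bash
python3 -c "
from go import *
im=cv2.imread('pics/w7.png');crop(im,230,175,300,235,10,'pics/w7d.png');crop(im,305,205,345,240,15,'pics/w7e.png')
T0=cv2.imread('pics/top0.png');crop(T0,175,178,235,218,12,'pics/t0d.png')
S0=cv2.imread('pics/side0.png');crop(S0,265,165,300,200,16,'pics/s0d.png')
"
```

```text
(no output)
```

View pics/w7d.png

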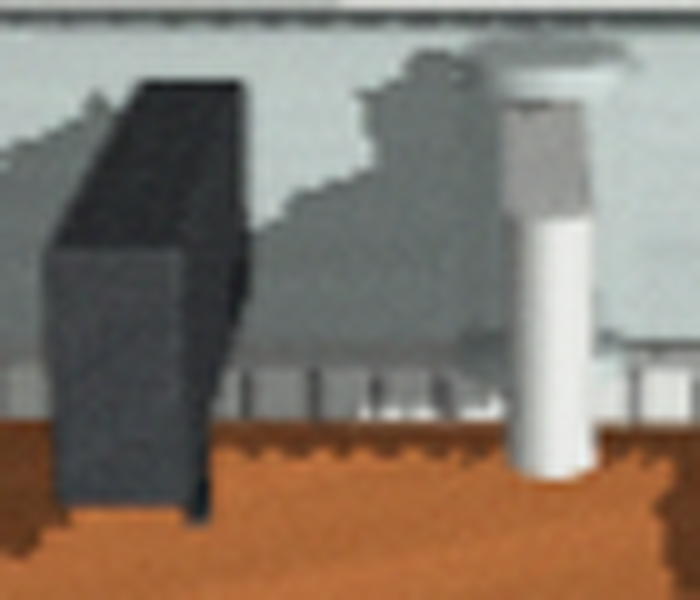

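View pics/w7e.png

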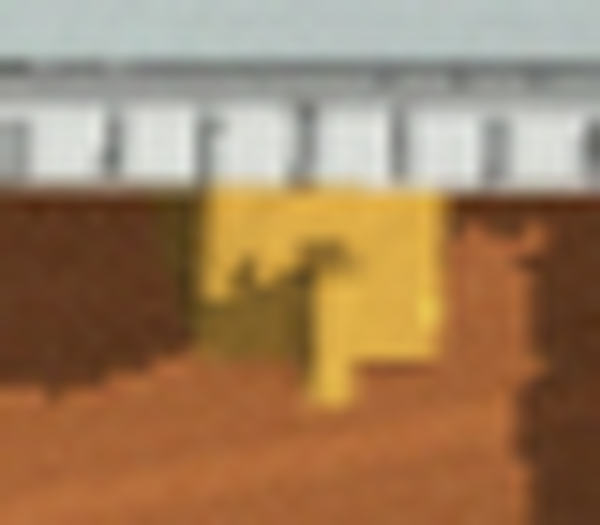

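View pics/t0d.png

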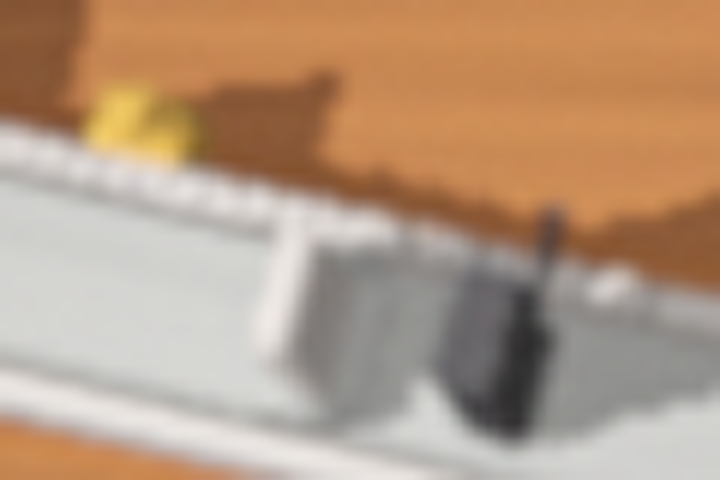

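View pics/s0d.png

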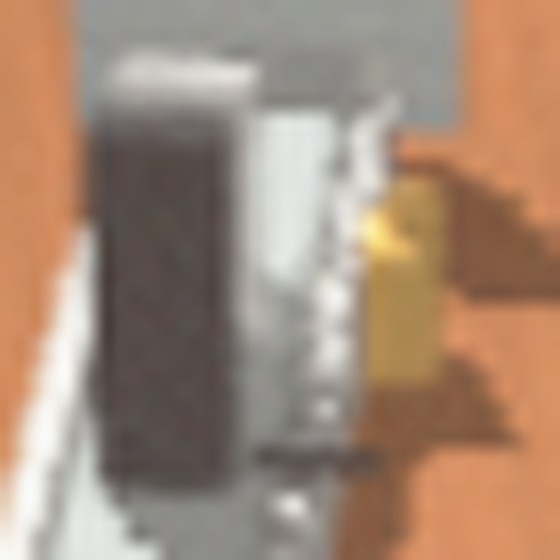

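```bash
cat > g.py <<'E'
from go import *
H=np.array([.482,-.0703]);d=np.array([np.sin(np.radians(12.2)),np.cos(np.radians(12.2))]);ex=np.array([d[1],-d[0]])
def gf(P): v=np.array(P)[:2]-H; return np.array([v@ex,v@d-.185])*1000   # gauge x,y mm
E
python3 -c "
from g import *
p=np.load('w7.npy',allow_pickle=True).item()
e=lambda x,y:(305+(x+.5)/15-.5,205+(y+.5)/15-.5)
f=lambda x,y:(230+(x+.5)/10-.5,175+(y+.5)/10-.5)
print('tooth W',[gf(plane(p,e(*a),.036)) for a in [(312,400),(355,400),(330,300)]])
print('post top W',[gf(plane(p,f(*a),.096)) for a in [(143,82),(245,82),(48,248),(187,248)]])
print('post foot',gf(plane(p,f(185,515),.030)), gf(plane(p,f(210,515),.030)))
print('plate top near',[gf(plane(p,f(*a),.086)) for a in [(510,212),(594,212)]])
t=lambda x,y:(175+(x+.5)/12-.5,178+(y+.5)/12-.5)
s=lambda x,y:(265+(x+.5)/16-.5,165+(y+.5)/16-.5)
print('ptr T',gf(plane(T,t(555,215),.03)),'tooth T',gf(plane(T,t(150,120),.036)))
print('ptr S',gf(plane(S,s(375,455),.03)),'tooth S',gf(plane(S,s(390,230),.036)))
c=lambda x,y:(240+(x+.5)/4-.5,130+(y+.5)/4-.5)
print('rail edge far', [gf(plane(p,c(*a),.028)) for a in [(20,147),(545,150)]], 'near',[gf(plane(p,c(*a),.028)) for a in [(60,350),(570,352)]])
print('endplate',gf(plane(p,c(700,135),.05)),gf(plane(p,c(660,434),.05)))
"
```

```text
tooth W [array([40.0595, 83.9308]), array([40.0599, 87.0251]), array([32.4202, 84.896 ])]
post top W [array([-26.1649,   4.739 ]), array([-26.161 ,  13.2404]), array([-11.8408,  -3.7815]), array([-11.8366,   7.989 ])]
post foot [36.3292 -0.0074] [36.3297  2.7317]
plate top near [array([-12.3875,  35.3666]), array([-12.3847,  42.7315])]
ptr T [36.3525  2.298 ] tooth T [35.691  83.2503]
ptr S [37.3955  2.583 ] tooth S [34.3782 69.1583]
rail edge far [array([-28.9837,  -1.8538]), array([-28.1223, 134.8028])] near [array([26.6969,  7.2666]), array([ 27.3055, 146.5454])]
endplate [-35.3212 165.0168] [ 42.3639 164.3197]
```

Request:
jog_arm:
  delta_pos:
    - [-14.6, 0, 15]
    - [-14.6, 0, 40]
    - [-14.6, 0, 70]
    - [-14.6, 0, 100]
    - [-14.6, 0, 125]
    - [-14.6, 0, 138]
    - [-14.6, 0, 143]
    - [-14.6, 0, 143]
    - [-14.6, 0, 143]
    - [-14.6, 0, 143]
    - [-14.6, 0, 143]
    - [-14.6, 0, 143]
    - [-14.6, 0, 143]
  angular:
    - [-0.3, 0.1, 0.3]
    - [-0.3, 0.1, 0.3]
    - [-0.3, 0.1, 0.3]
    - [-0.3, 0.1, 0.3]
    - [-0.3, 0.1, 0.3]
    - [-0.3, 0.1, 0.3]
    - [-0.3, 0.1, 0.3]
    - [-0.3, 0.1, 0.3]
    - [-0.3, 0.1, 0.3]
    - [-0.3, 0.1, 0.3]
    - [-0.3, 0.1, 0.3]
    - [-0.3, 0.1, 0.3]
    - [-0.3, 0.1, 0.3]
  hand: [87, 87, 87, 87, 87, 87, 87, 87, 75, 65, 56, 56, 56]
  grip_force: 10

```text
time_s: 10.62
position: [0.5246, 0.1294, 0.0466]
orientation: [0.0, 0.78, 0.625, 0.001]
ft_force: [0.0, -0.8, -0.1]
finger_gap: 0.659
```

```bash
python3 -c "
from g import *
s=robot.read_state();print(gf(s['position']),s['position']);to([.525,.125,.045])
im=cams.read_camera('wrist');cv2.imwrite('pics/w8.png',im[...,::-1])
im=cams.read_camera('side');crop(im[...,::-1],215,120,345,220,6,'pics/s8.png')"
```

```text
[-0.5382 19.2023] [0.5246 0.1294 0.0466]
pos [0.5246 0.1294 0.0466] t 10.6167 delta mm [-4.2179  1.3221  1.6067] turn [ 0.0737 -0.0308 -0.3908] F [ 0.03   -0.8102 -0.0529] gap 57.848636923011426
```

View pics/w8.png

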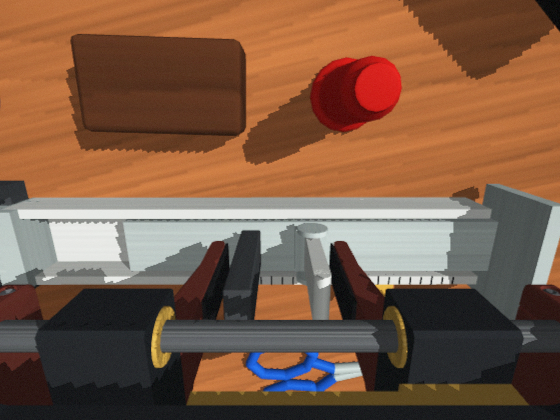

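View pics/s8.png

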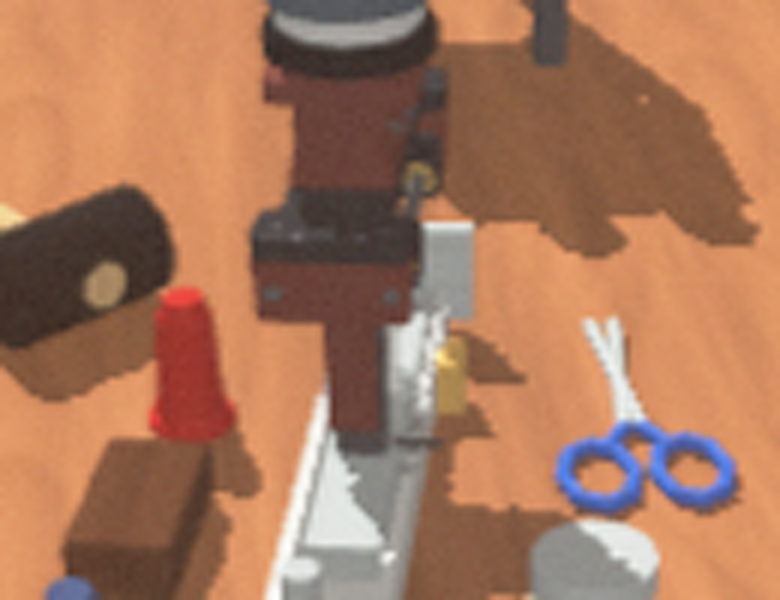

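Request:
jog_arm:
  delta_pos:
    - [2, 0.5, 0]
    - [5, 0.5, 0]
    - [10, 0.5, 0]
    - [15, 0.5, 0]
    - [20, 0.5, 0]
    - [26, 0.5, 0]
    - [32, 0.5, 0]
    - [38, 0.5, 0]
    - [44, 0.5, 0]
    - [50, 0.5, 0]
    - [56, 0.5, 0]
    - [62, 0.5, 0]
    - [67, 0.5, 0]
    - [71, 0.5, 0]
    - [74, 0.5, 0]
    - [76, 0.5, 0]
    - [77, 0.5, 0]
    - [77, 0.5, 0]
    - [77, 0.5, 0]
  angular:
    - [0, 0, 0]
    - [0, 0, 0]
    - [0, 0, 0]
    - [0, 0, 0]
    - [0, 0, 0]
    - [0, 0, 0]
    - [0, 0, 0]
    - [0, 0, 0]
    - [0, 0, 0]
    - [0, 0, 0]
    - [0, 0, 0]
    - [0, 0, 0]
    - [0, 0, 0]
    - [0, 0, 0]
    - [0, 0, 0]
    - [0, 0, 0]
    - [0, 0, 0]
    - [0, 0, 0]
    - [0, 0, 0]
  hand: [54, 54, 54, 54, 54, 54, 54, 54, 54, 54, 54, 54, 54, 54, 54, 54, 54, 54, 54]

```text
time_s: 12.3
position: [0.5417, 0.2048, 0.0461]
orientation: [-0.0, 0.78, 0.625, 0.001]
ft_force: [0.5, -0.8, 1.7]
finger_gap: 0.614
```

```bash
python3 -c "
from g import *
s=robot.read_state();print(gf(s['position']),s['position']);to([.525,.125,.045])
p=cams.camera_params('wrist')
im=cams.read_camera('wrist');cv2.imwrite('pics/w9.png',im[...,::-1]);np.save('w9.npy',p,allow_pickle=True)
im=cams.read_camera('side');cv2.imwrite('pics/s9f.png',im[...,::-1]);crop(im[...,::-1],255,150,305,200,12,'pics/s9.png')
im=cams.read_camera('top');cv2.imwrite('pics/t9f.png',im[...,::-1]);crop(im[...,::-1],150,165,230,225,10,'pics/t9.png')"
```

```text
[ 0.2031 96.4571] [0.5417 0.2048 0.0461]
pos [0.5417 0.2048 0.0461] t 12.3 delta mm [-81.4764   1.0978   1.0311] turn [ 0.0352 -0.0593 -0.3828] F [ 0.4846 -0.8142  1.7396] gap 53.933546413686194
```

View pics/w9.png

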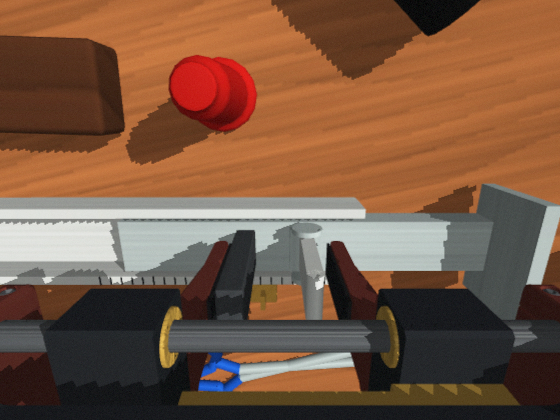

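View pics/s9.png

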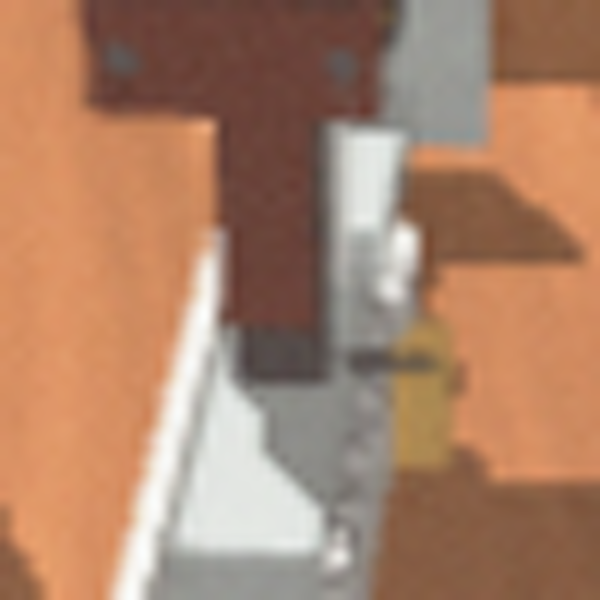

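View pics/t9.png

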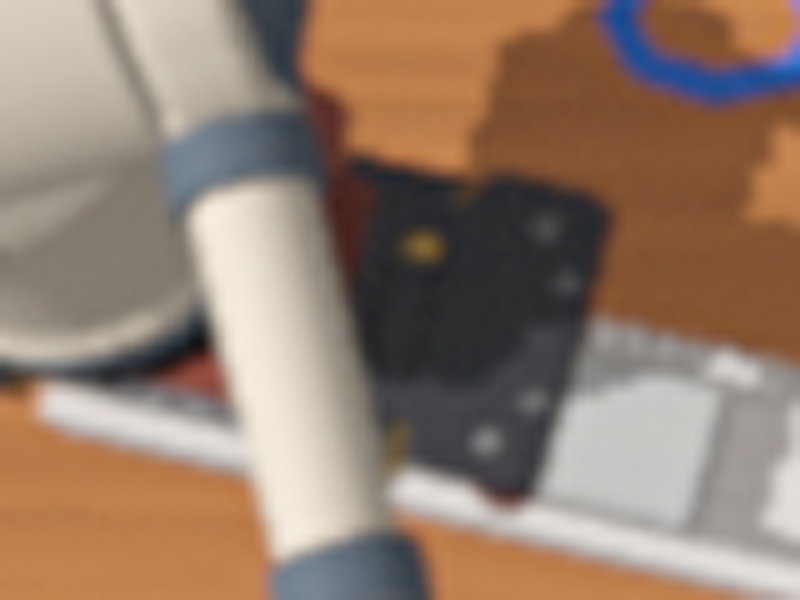

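```bash
python3 -c "
from g import *
im=cv2.imread('pics/w9.png');crop(im,210,220,350,325,5,'pics/w9c.png');crop(im,245,270,285,310,15,'pics/w9d.png')"
```

```text
(no output)
```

View pics/w9c.png

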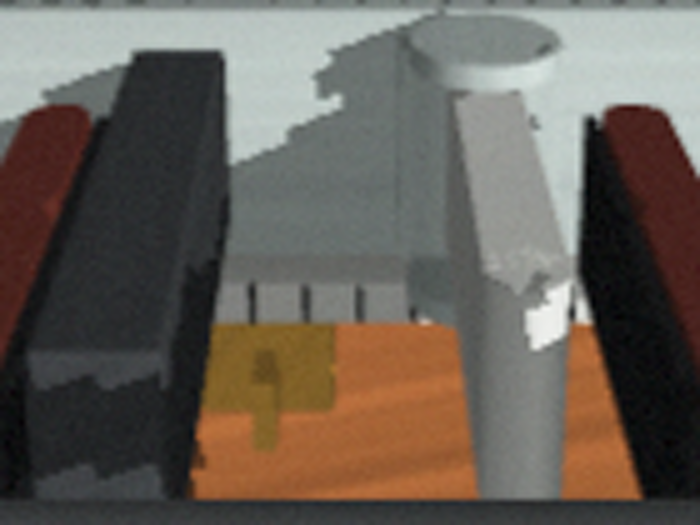

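View pics/w9d.png

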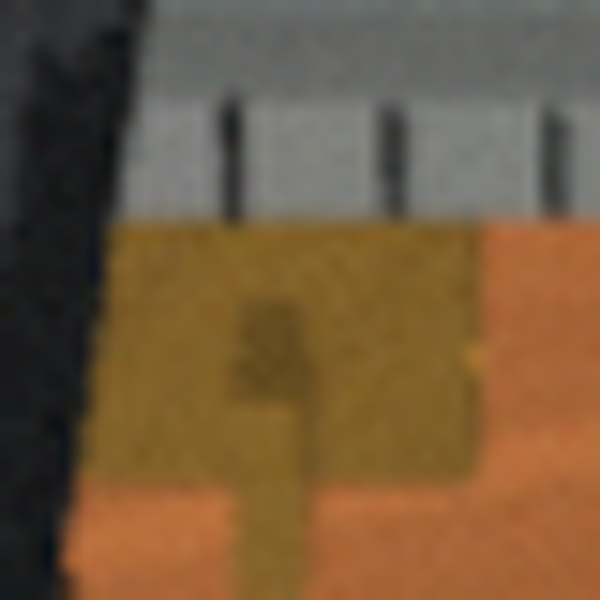

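```bash
python3 -c "
from g import *
p=np.load('w9.npy',allow_pickle=True).item()
s=robot.read_state();print('tcp',gf(s['position']))
c=lambda x,y:(210+(x+.5)/5-.5,220+(y+.5)/5-.5)
print('tooth',[gf(plane(p,c(*a),.036)) for a in [(253,445),(278,445)]],'tooth back foot z28',[gf(plane(p,c(*a),.036)) for a in [(254,352),(278,352)]])
print('clip right edge front',gf(plane(p,c(334,408),.028)))
print('post near top edge',[gf(plane(p,c(*a),.096)) for a in [(30,350),(166,350)]], 'far bottom..')
u=lambda x,y:(255+(x+.5)/12-.5,150+(y+.5)/12-.5)
print('side ptr',gf(plane(S,u(435,358),.031)),gf(plane(S,u(350,360),.031)))
print('clip S front bottom z0',gf(plane(S,u(420,470),.0)),'top front z28',gf(plane(S,u(425,375),.028)))
"
```

```text
tcp [ 0.0273 96.4389]
tooth [array([38.9604, 84.3073]), array([38.9843, 87.5045])] tooth back foot z28 [array([25.4183, 84.7596]), array([25.4405, 87.7675])]
clip right edge front [38.9546 94.618 ]
post near top edge [array([-12.3116,  70.8226]), array([-12.2302,  81.8557])] far bottom..
side ptr [39.3067 75.3879] [18.8242 73.062 ]
clip S front bottom z0 [35.5409 73.7439] top front z28 [37.1138 72.2243]
```

Request:
jog_arm:
  delta_pos:
    - [2, 0, 0]
    - [4, 0, 0]
    - [6, 0, 0]
    - [7.5, 0, 0]
    - [8.5, 0, 0]
    - [9, 0, 0]
    - [9, 0, 0]
    - [9, 0, 0]
  angular:
    - [0, 0, 0]
    - [0, 0, 0]
    - [0, 0, 0]
    - [0, 0, 0]
    - [0, 0, 0]
    - [0, 0, 0]
    - [0, 0, 0]
    - [0, 0, 0]
  hand: [54, 54, 54, 54, 54, 54, 54, 54]

```text
time_s: 13.12
position: [0.5435, 0.2137, 0.0459]
orientation: [-0.0, 0.78, 0.625, 0.001]
ft_force: [0.8, -3.4, 2.3]
finger_gap: 0.616
```

```bash
python3 -c "
from g import *
s=robot.read_state();print(gf(s['position']),s['position'],s['finger_gap']*87.8,s['ft_force'])
p=cams.camera_params('wrist')
im=cams.read_camera('wrist');crop(im[...,::-1],210,220,350,325,5,'pics/w10.png');np.save('w10.npy',p,allow_pickle=True)
im=cams.read_camera('side');crop(im[...,::-1],255,150,305,200,12,'pics/s10.png')"
```

```text
[  0.0484 105.599 ] [0.5435 0.2137 0.0459] 54.05101754103549 [ 0.7761 -3.433   2.2944]
```

View pics/s10.png

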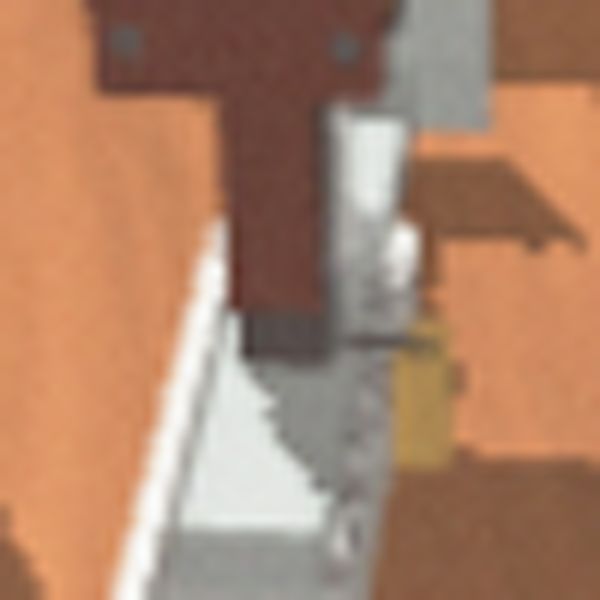

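View pics/w10.png

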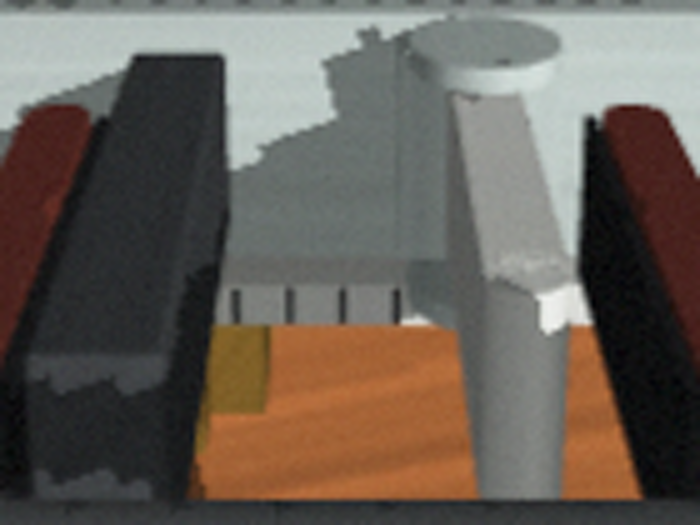

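Request:
jog_arm:
  delta_pos:
    - [0, 0, 0]
    - [0, 0, 0]
    - [0, 0, 0]
    - [0, 0, -20]
    - [0, 0, -50]
    - [0, 0, -70]
    - [-10, 10, -72]
    - [-30, 20, -72]
    - [-50, 30, -72]
    - [-65, 40, -72]
    - [-70, 40, -72]
    - [-70, 40, -72]
    - [-70, 40, -72]
  angular:
    - [0, 0, 0]
    - [0, 0, 0]
    - [0, 0, 0]
    - [0, 0, 0]
    - [0, 0, 0]
    - [0, 0, 0]
    - [0, 0, 0]
    - [0, 0, 0]
    - [0, 0, 0]
    - [0, 0, 0]
    - [0, 0, 0]
    - [0, 0, 0]
    - [0, 0, 0]
  hand: [57, 60, 60, 60, 60, 60, 60, 60, 60, 60, 60, 60, 60]

```text
time_s: 14.3
position: [0.5669, 0.1367, 0.117]
orientation: [-0.001, 0.78, 0.625, 0.0]
ft_force: [0.3, 0.8, -0.3]
finger_gap: 0.68
```

```bash
python3 -c "
from g import *
p=cams.camera_params('wrist');s=robot.read_state();print(gf(s['position']),s['position'])
im=cams.read_camera('wrist');cv2.imwrite('pics/w11.png',im[...,::-1]);np.save('w11.npy',p,allow_pickle=True)
im=cams.read_camera('side');cv2.imwrite('pics/s11f.png',im[...,::-1]);crop(im[...,::-1],255,150,305,200,12,'pics/s11.png')"
```

```text
[39.2292 35.3091] [0.5669 0.1367 0.117 ]
```

View pics/w11.png

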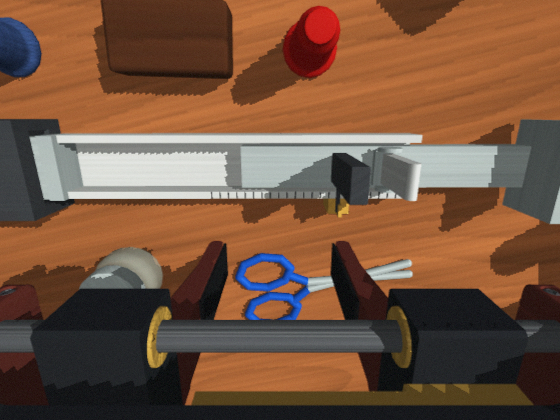

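View pics/s11.png

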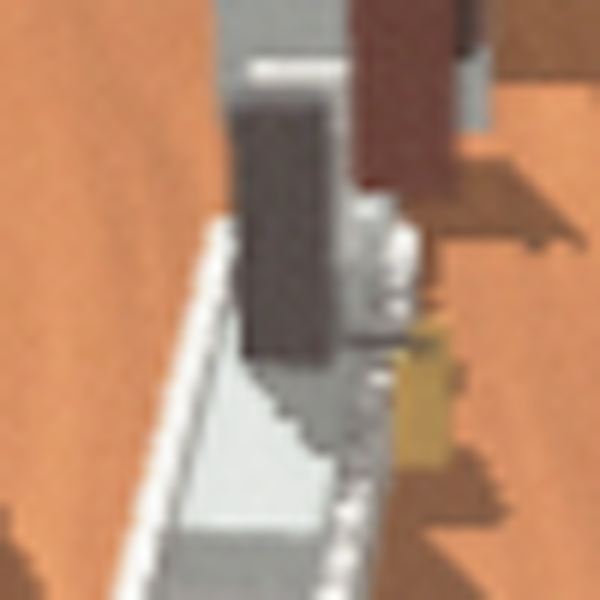

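```bash
python3 -c "
from g import *
im=cv2.imread('pics/w11.png');crop(im,315,180,370,225,14,'pics/w11c.png')"
```

```text
(no output)
```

View pics/w11c.png

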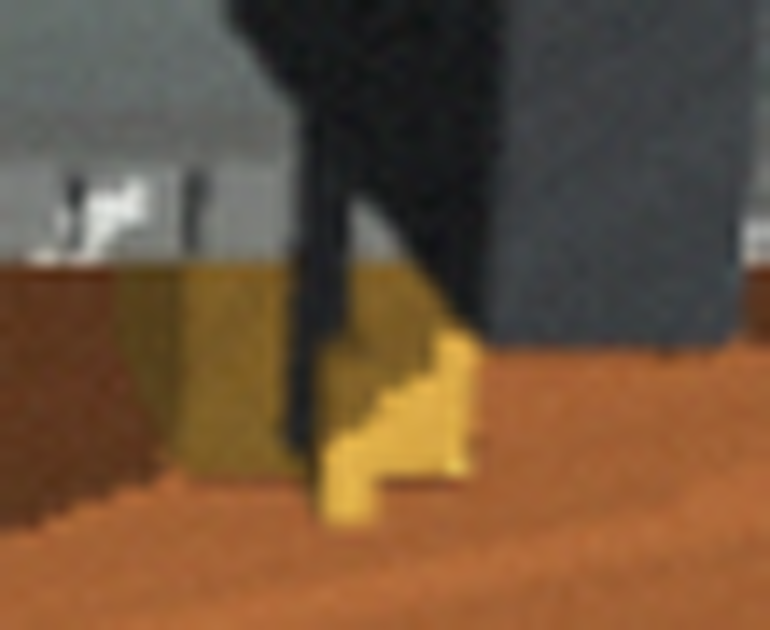

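```bash
python3 -c "
from g import *
p=np.load('w11.npy',allow_pickle=True).item()
c=lambda x,y:(315+(x+.5)/14-.5,180+(y+.5)/14-.5)
f=lambda n,l,z:print(n,*[gf(plane(p,c(*a),z)).round(1) for a in l])
f('ptr',[(300,260),(350,260),(292,440),(330,330)],.0305)
f('ptr tip',[(305,455)],.0305)
f('tooth',[(322,522),(380,522)],.036)
f('clip',[(182,470),(470,476)],.028)
f('clip rail side',[(182,268)],.028)
f('post top',[(500,345),(735,345)],.096)
for a in [(40,85),(37,75),(37,85)]:
  X=np.append(H+ex*a[0]/1e3+d*(a[1]+185)/1e3,.036); print(a,(proj(p,X)[0]+.5-[315,180])*14-.5)
"
```

```text
ptr [26.  82.8] [26.  85.8] [37.2 82.9] [30.3 84.8]
ptr tip [38.1 83.7]
tooth [40.5 83.8] [40.5 87.2]
clip [39.8 76.8] [40.3 94.2]
clip rail side [27.1 76.3]
post top [12.  79.2] [12.1 89.5]
(40, 85) [342.8717 514.1886]
(37, 75) [174.6884 466.8768]
(37, 85) [345.4069 465.6216]
```

Request:
jog_arm:
  delta_pos:
    - [15, -10, 0]
    - [40, -25, 0]
    - [60, -38, 0]
    - [70, -39.5, 0]
    - [70, -39.5, 0]
    - [70, -39.5, 0]
    - [70, -39.5, 20]
    - [70, -39.5, 45]
    - [70, -39.5, 64]
    - [70, -39.5, 71]
    - [70, -39.5, 71]
    - [70, -39.5, 71]
    - [70, -39.5, 71]
  angular:
    - [0, 0, 0]
    - [0, 0, 0]
    - [0, 0, 0]
    - [0, 0, 0]
    - [0, 0, 0]
    - [0, 0, 0]
    - [0, 0, 0]
    - [0, 0, 0]
    - [0, 0, 0]
    - [0, 0, 0]
    - [0, 0, 0]
    - [0, 0, 0]
    - [0, 0, 0]
  hand: [60, 60, 60, 60, 60, 60, 60, 60, 60, 60, 60, 60, 60]

```text
time_s: 15.48
position: [0.5446, 0.2143, 0.0484]
orientation: [-0.0, 0.78, 0.625, 0.002]
ft_force: [-0.2, 0.6, 0.3]
finger_gap: 0.683
```

```bash
python3 -c "
from g import *
s=robot.read_state();print(gf(s['position']),s['position'],s['finger_gap']*87.8,s['ft_force']);to([.54,.21,.045])"
```

```text
[  1.0393 106.4308] [0.5446 0.2143 0.0484] 59.95316702959691 [-0.2175  0.551   0.3201]
pos [0.5446 0.2143 0.0484] t 15.4833 delta mm [-5.2368 -3.5566  3.3689] turn [ 0.1041 -0.1686 -0.363 ] F [-0.2175  0.551   0.3201] gap 59.95316702959691
```

Request:
jog_arm:
  delta_pos:
    - [0.3, -0.5, 2]
    - [0.3, -1, 3]
    - [0.3, -1, 3]
    - [0.3, -1, 3]
    - [0.3, -1, 3]
    - [0.3, -1, 3]
    - [0.3, -1, 3]
  angular:
    - [0, 0, 0]
    - [0, 0, 0]
    - [0, 0, 0]
    - [0, 0, 0]
    - [0, 0, 0]
    - [0, 0, 0]
    - [0, 0, 0]
  hand: [58, 57, 56, 55, 54, 54, 54]

```text
time_s: 16.07
position: [0.544, 0.2144, 0.0458]
orientation: [0.0, 0.78, 0.625, 0.002]
ft_force: [-1.0, -4.5, 2.8]
finger_gap: 0.616
```

```bash
python3 -c "
from g import *
s=robot.read_state();print(gf(s['position']),s['position'],s['finger_gap']*87.8,s['ft_force'])
p=cams.camera_params('wrist')
im=cams.read_camera('wrist');cv2.imwrite('pics/w12f.png',im[...,::-1]);crop(im[...,::-1],210,220,350,325,5,'pics/w12.png');np.save('w12.npy',p,allow_pickle=True)
im=cams.read_camera('side');crop(im[...,::-1],255,150,305,200,12,'pics/s12.png')"
```

```text
[  0.3871 106.3829] [0.544  0.2144 0.0458] 54.11081060354879 [-0.9688 -4.4737  2.84  ]
```

View pics/w12.png

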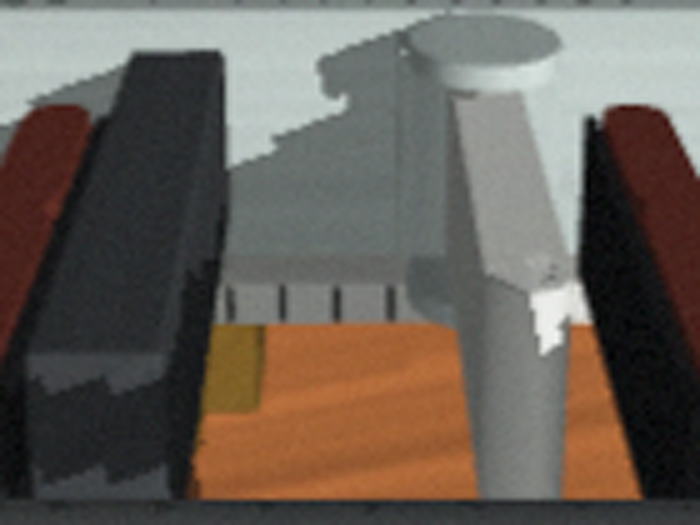

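View pics/s12.png

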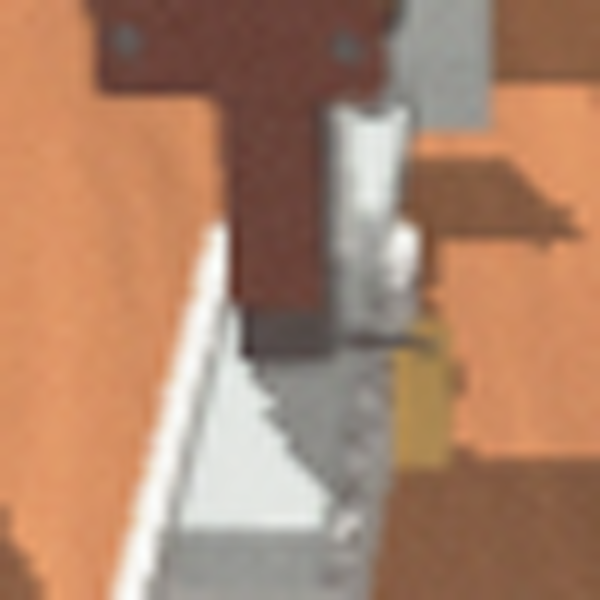

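Request:
jog_arm:
  delta_pos:
    - [0.4, 0, 0]
    - [0.4, 0, 0]
    - [-0.1, 0, 0]
    - [-0.6, 0, 0]
    - [-1.1, 0, 0]
    - [-1.6, 0, 0]
    - [-2.1, 0, 0]
    - [-2.6, 0, 0]
    - [-3.1, 0, 0]
    - [-3.6, 0, 0]
    - [-4.1, 0, 0]
    - [-4.6, 0, 0]
    - [-4.6, 0, 0]
    - [-4.6, 0, 0]
  angular:
    - [0, 0, 0]
    - [0, 0, 0]
    - [0, 0, 0]
    - [0, 0, 0]
    - [0, 0, 0]
    - [0, 0, 0]
    - [0, 0, 0]
    - [0, 0, 0]
    - [0, 0, 0]
    - [0, 0, 0]
    - [0, 0, 0]
    - [0, 0, 0]
    - [0, 0, 0]
    - [0, 0, 0]
  hand: [54, 54, 53, 52, 51, 50, 49, 48, 47, 46, 45, 44, 44, 44]
  grip_force: 30

```text
time_s: 17.33
position: [0.5428, 0.2104, 0.0454]
orientation: [-0.0, 0.78, 0.625, 0.002]
ft_force: [0.3, 0.4, -0.4]
finger_gap: 0.501
```

```bash
python3 -c "
from g import *
s=robot.read_state();g=s['finger_gap']*87.8;y=gf(s['position']);print(y,g,'post',y[1]-g/2+6,s['ft_force'])
p=cams.camera_params('wrist')
im=cams.read_camera('wrist');cv2.imwrite('pics/w13f.png',im[...,::-1]);crop(im[...,::-1],210,220,350,325,5,'pics/w13.png');np.save('w13.npy',p,allow_pickle=True)
im=cams.read_camera('side');crop(im[...,::-1],255,150,305,200,12,'pics/s13.png')"
```

```text
[  0.0766 102.1853] 44.00392699971904 post 86.1833500854842 [ 0.2793  0.3642 -0.4266]
```

View pics/w13.png

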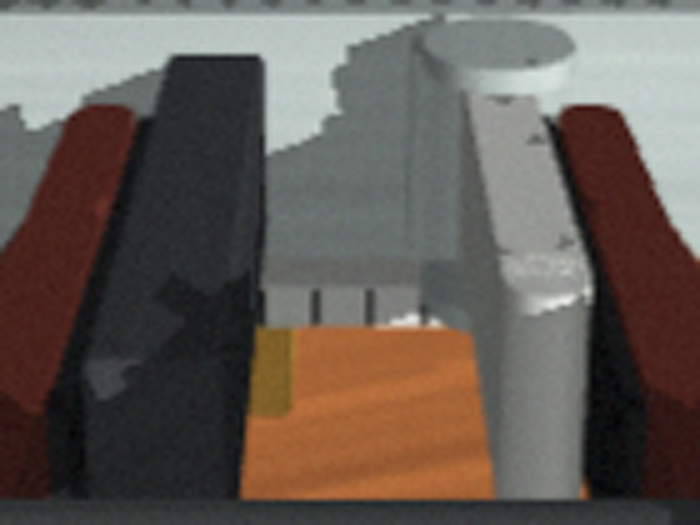

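View pics/s13.png

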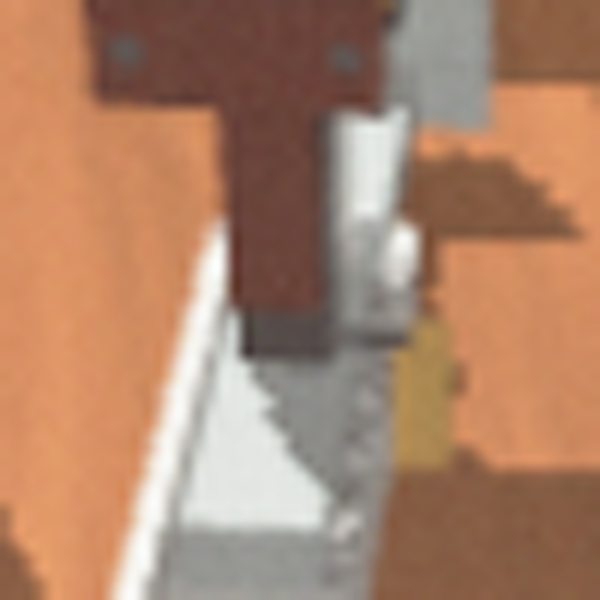

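```bash
python3 -c "
from g import *
c=lambda x,y:(210+(x+.5)/5-.5,220+(y+.5)/5-.5)
for n,e,tip,pt in (('w9',334,405,[(30,350),(166,350)]),('w10',269,405,[(30,353),(166,353)]),('w12',263.5,405,[(28,352),(165,352)]),('w13',291.5,405,[(90,360),(245,352)])):
  p=np.load(n+'.npy',allow_pickle=True).item()
  print(n,'clip',gf(plane(p,c(e,tip),.028)).round(2),[gf(plane(p,c(*a),.096)).round(2) for a in pt])
"
python3 -c "
import cv2
from h import crop
for n in ('w12','w13'):
  crop(cv2.imread(f'pics/{n}f.png'),205,225,275,325,8,f'pics/{n}g.png')"
```

```text
w9 clip [38.5  94.62] [array([-12.31,  70.82]), array([-12.23,  81.86])]
w10 clip [38.12 95.18] [array([-12.29,  80.  ]), array([-12.21,  91.02])]
w12 clip [38.44 95.24] [array([-12.3,  80.6]), array([-12.21,  91.68])]
w13 clip [37.86 94.77] [array([-12.06,  81.4 ]), array([-12.69,  93.92])]
```

View pics/w12g.png

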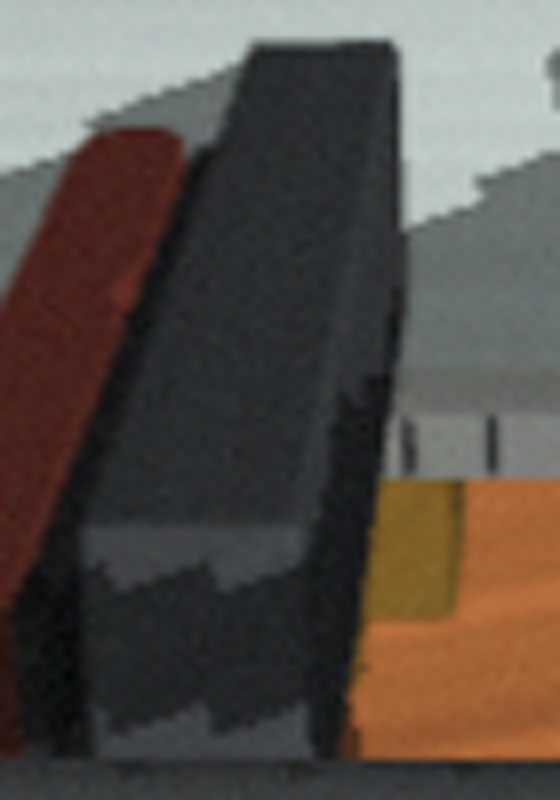

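View pics/w13g.png

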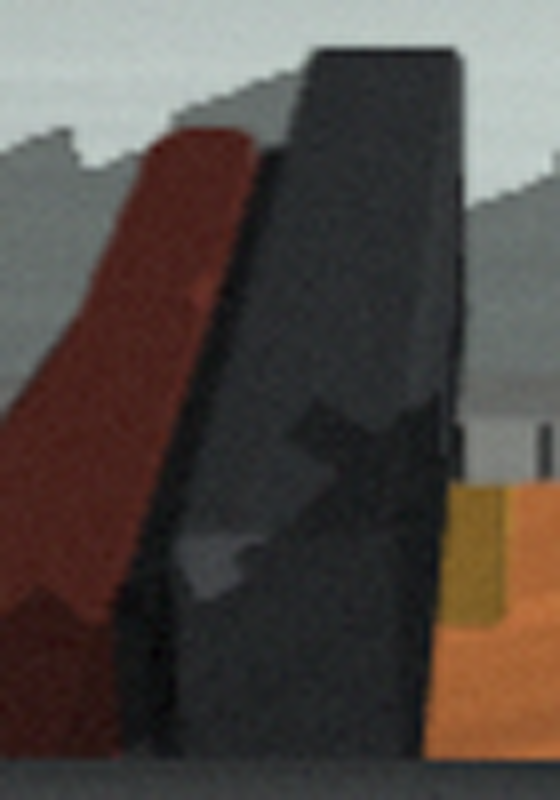

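Request:
jog_arm:
  delta_pos:
    - [-0.3, 0, 0]
    - [-0.5, 0, 0]
    - [-1, 0, 0]
    - [-1.5, 0, 0]
    - [-2, 0, 0]
    - [-2.5, 0, 0]
    - [-3, 0, 0]
    - [-3.5, 0, 0]
    - [-4, 0, 0]
    - [-4.5, 0, 0]
    - [-5, 0, 0]
    - [-5.5, 0, 0]
    - [-5.5, 0, 0]
    - [-5.5, 0, 0]
  angular:
    - [0, 0, 0]
    - [0, 0, 0]
    - [0, 0, 0]
    - [0, 0, 0]
    - [0, 0, 0]
    - [0, 0, 0]
    - [0, 0, 0]
    - [0, 0, 0]
    - [0, 0, 0]
    - [0, 0, 0]
    - [0, 0, 0]
    - [0, 0, 0]
    - [0, 0, 0]
    - [0, 0, 0]
  hand: [44, 44, 43, 42, 41, 40, 39, 38, 37, 36, 35, 34, 34, 34]

```text
time_s: 18.6
position: [0.5415, 0.2049, 0.0454]
orientation: [-0.0, 0.78, 0.625, 0.002]
ft_force: [1.4, 3.9, -1.2]
finger_gap: 0.391
```

```bash
python3 -c "
from g import *
s=robot.read_state();g=s['finger_gap']*87.8;y=gf(s['position']);print(y,g,'post',y[1]-g/2+6,s['ft_force'])
p=cams.camera_params('wrist')
im=cams.read_camera('wrist');cv2.imwrite('pics/w14f.png',im[...,::-1]);crop(im[...,::-1],205,220,345,325,5,'pics/w14.png');np.save('w14.npy',p,allow_pickle=True)
im=cams.read_camera('side');crop(im[...,::-1],255,150,305,200,12,'pics/s14.png')"
```

```text
[ 0.0313 96.5233] 34.30129988887299 post 85.37267374556455 [ 1.4003  3.9145 -1.249 ]
```

View pics/w14.png

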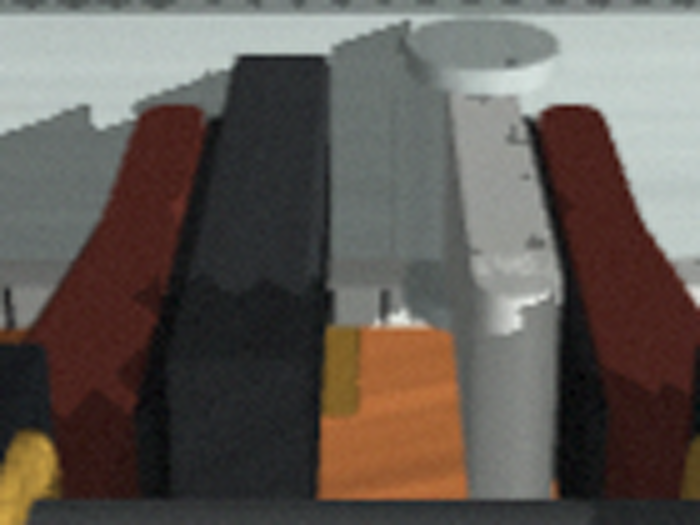

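View pics/s14.png

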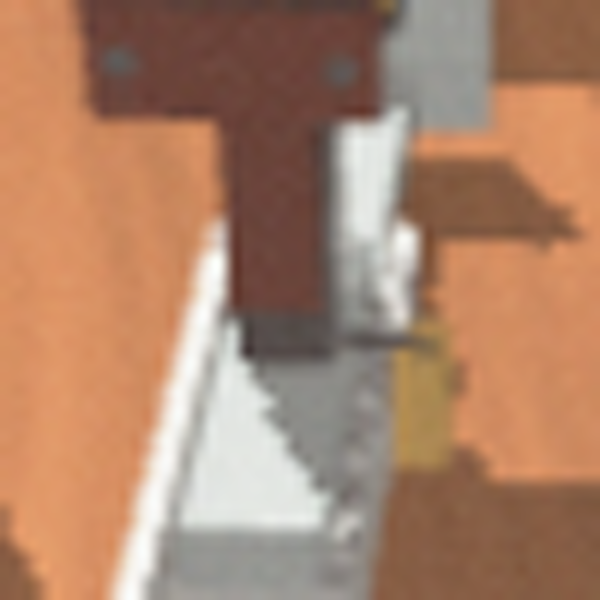

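Request:
jog_arm:
  delta_pos:
    - [0.1, 0, 0]
    - [-0.3, 0, 0]
    - [-0.8, 0, 0]
    - [-1.3, 0, 0]
    - [-1.8, 0, 0]
    - [-2.3, 0, 0]
    - [-2.7, 0, 0]
    - [-2.7, 0, 0]
    - [-2.7, 0, 0]
    - [-2.7, 0, 0]
  angular:
    - [0, 0, 0]
    - [0, 0, 0]
    - [0, 0, 0]
    - [0, 0, 0]
    - [0, 0, 0]
    - [0, 0, 0]
    - [0, 0, 0]
    - [0, 0, 0]
    - [0, 0, 0]
    - [0, 0, 0]
  hand: [34, 33, 32, 31, 30, 29, 28, 27, 26, 26]
  grip_force: 40

```text
time_s: 19.53
position: [0.5408, 0.2017, 0.0454]
orientation: [0.0, 0.78, 0.625, 0.001]
ft_force: [-0.5, -2.3, -0.2]
finger_gap: 0.314
```

```bash
python3 -c "
from g import *
s=robot.read_state();g=s['finger_gap']*87.8;y=gf(s['position']);print(y,g,'post',y[1]-g/2+6,s['ft_force'])
p=cams.camera_params('wrist')
im=cams.read_camera('wrist');cv2.imwrite('pics/w15f.png',im[...,::-1]);crop(im[...,::-1],205,220,345,325,5,'pics/w15.png');np.save('w15.npy',p,allow_pickle=True)
im=cams.read_camera('side');crop(im[...,::-1],255,150,305,200,12,'pics/s15.png')"
```

```text
[-0.0012 93.2604] 27.565787614067357 post 85.47750535517862 [-0.4931 -2.307  -0.1621]
```

View pics/w15.png

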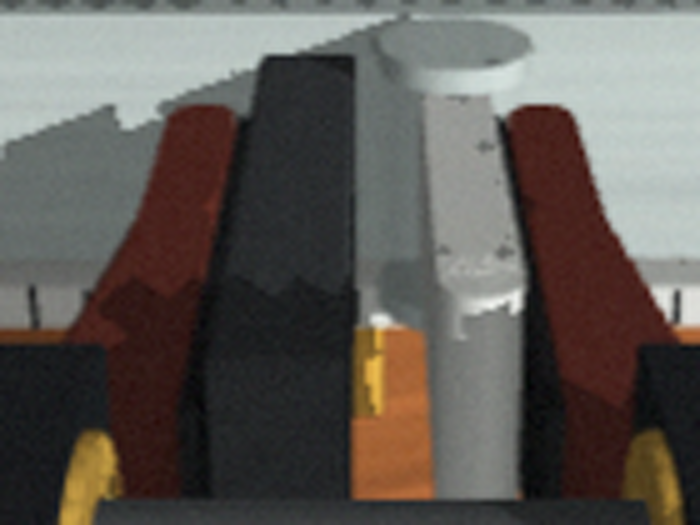

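View pics/s15.png

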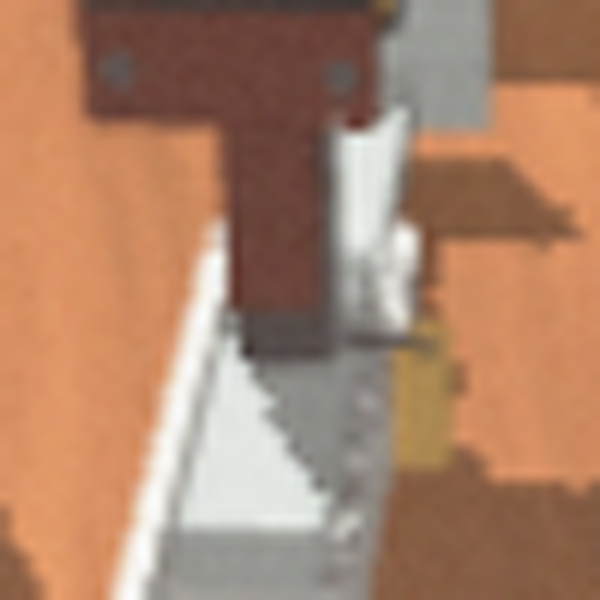

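```bash
python3 -c "
from g import *
im=cv2.imread('pics/w15f.png');crop(im,235,225,315,320,8,'pics/w15g.png')
im=cv2.imread('pics/w9.png')
c=lambda x,y:(205+(x+.5)/5-.5,220+(y+.5)/5-.5)
p=np.load('w15.npy',allow_pickle=True).item()
print('clip',gf(plane(p,c(382,405),.028)),'post',gf(plane(p,c(207,355),.096)), gf(plane(p,c(352,355),.096)))
"
```

```text
clip [37.86   94.4985] post [-12.4958  80.0039] [-12.4009  91.7023]
```

View pics/w15g.png

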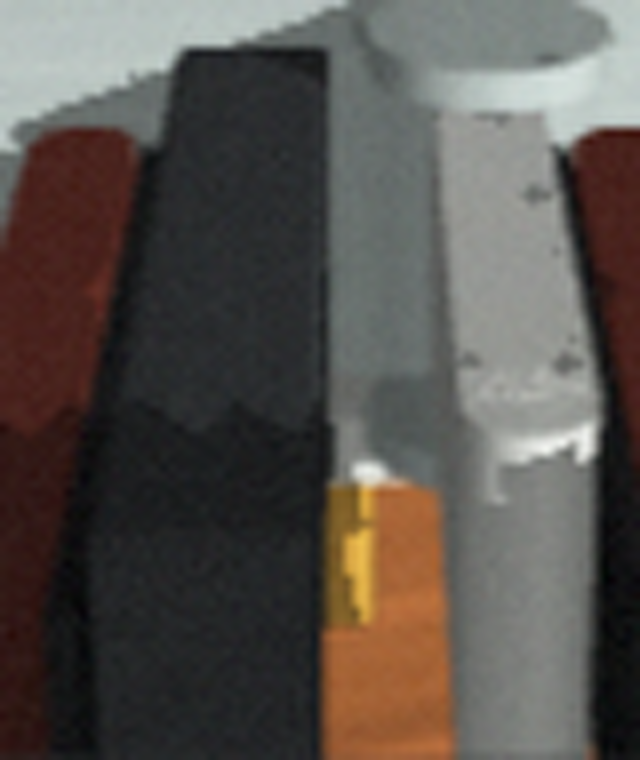

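Request:
jog_arm:
  delta_pos:
    - [0.5, 0, 0]
    - [0.9, 0, 0]
    - [0.9, 0, 0]
    - [0.9, 0, 0]
  angular:
    - [0, 0, 0]
    - [0, 0, 0]
    - [0, 0, 0]
    - [0, 0, 0]
  hand: [24, 24, 24, 24]

```text
time_s: 19.97
position: [0.541, 0.2024, 0.0454]
orientation: [0.0, 0.78, 0.625, 0.001]
ft_force: [-0.9, -4.2, 1.6]
finger_gap: 0.31
```

```bash
python3 -c "
from g import *
s=robot.read_state();g=s['finger_gap']*87.8;y=gf(s['position']);print(y,g,'post',y[1]-g/2+6,y[1]-8,s['ft_force'])
p=cams.camera_params('wrist')
im=cams.read_camera('wrist');cv2.imwrite('pics/w16f.png',im[...,::-1]);crop(im[...,::-1],235,225,315,320,8,'pics/w16g.png')
im=cams.read_camera('side');cv2.imwrite('pics/s16f.png',im[...,::-1])"
```

```text
[-0.0046 94.016 ] 27.23182339895561 post 86.4000702776421 86.0159819771199 [-0.8903 -4.2292  1.6105]
```

View pics/w16g.png

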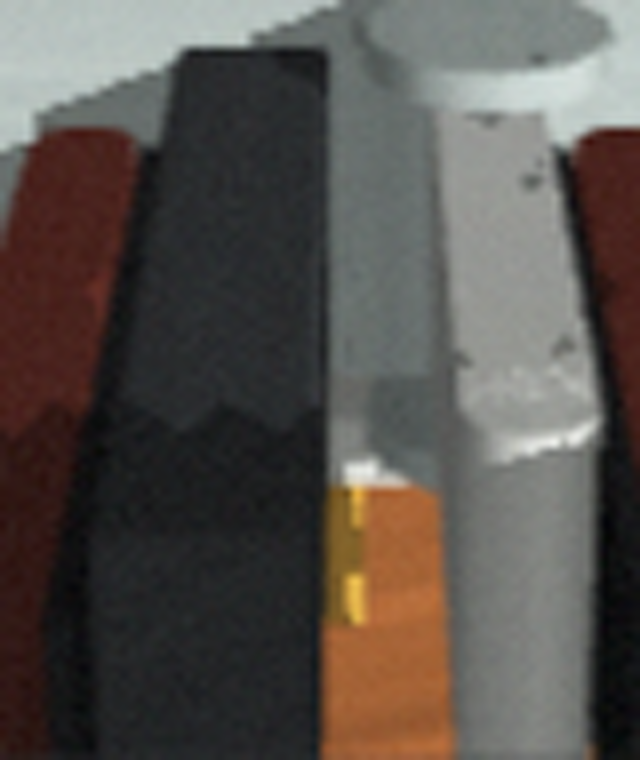

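View pics/s16f.png

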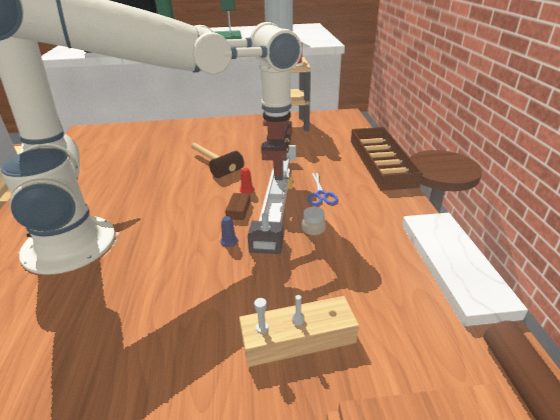

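Request:
jog_arm:
  delta_pos:
    - [-0.1, 0, 0]
    - [-0.1, 0, 0]
    - [-0.1, 0, 0]
    - [-0.1, 0, 0]
    - [-0.1, 0, 0]
    - [-0.1, 0, 0]
  angular:
    - [0, 0, 0]
    - [0, 0, 0]
    - [0, 0, 0]
    - [0, 0, 0]
    - [0, 0, 0]
    - [0, 0, 0]
  hand: [24, 24, 24, 24, 24, 24]

```text
time_s: 20.57
position: [0.541, 0.2025, 0.0454]
orientation: [0.0, 0.78, 0.625, 0.001]
ft_force: [-0.8, -2.6, 0.4]
finger_gap: 0.31
```

```bash
python3 -c "
from g import *
s=robot.read_state();g=s['finger_gap']*87.8;y=gf(s['position']);print(s['time_s'],y,g,'post',y[1]-8,s['ft_force'])
im=cams.read_camera('wrist');crop(im[...,::-1],235,225,315,320,8,'pics/w17g.png')
im=cams.read_camera('side');crop(im[...,::-1],215,140,345,260,6,'pics/s17.png')"
```

```text
20.5667 [-0.0038 94.0822] 27.249072947013502 post 86.08221023520125 [-0.7531 -2.59    0.3974]
```

View pics/w17g.png

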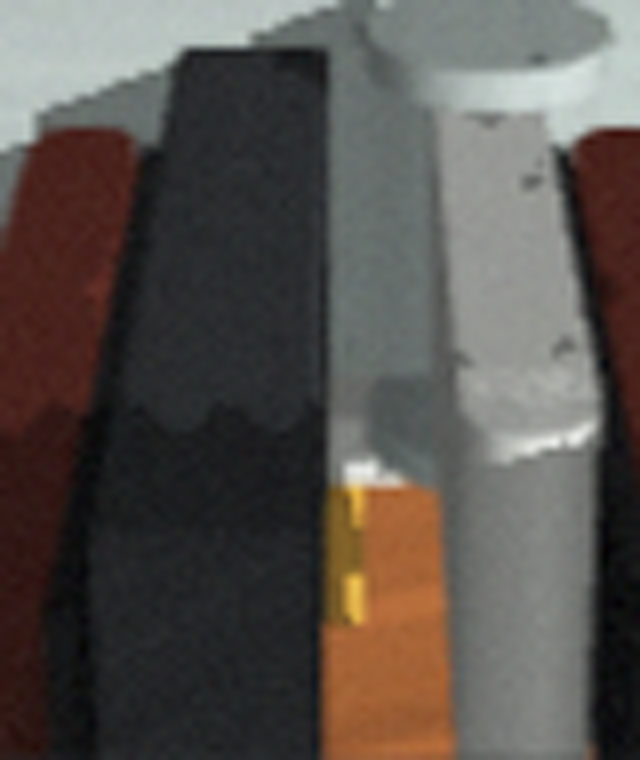

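View pics/s17.png

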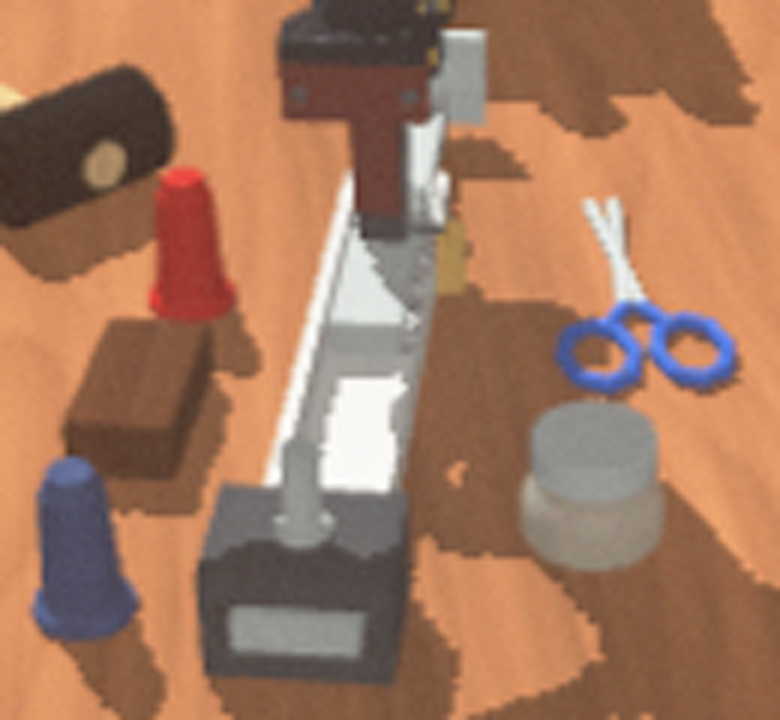

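```bash
python3 -c "
from cell import robot
print(robot.job_done())"
```

```text
the job is handed in; nothing more can be done
None
```

The job is handed in after about 20.6 s of robot time. The gripper is still holding the post and the closed lever pinched together at 40 N.

**Pin:** I took it from the punch block and pushed it down through the clevis until the collar stopped with about 9.5 N of reaction. I then let go. The last side view shows the collar on the clevis's top face.

**Leg:** I drew it out with one finger on the post and the lever open. I then lifted off to compare the pointer with the tooth and made up the last 1 mm.

**Lever:** I squeezed it shut in small steps, shifting the hand to keep the leg on the mark. During the squeeze the leg drifted by up to about 0.6 mm and I brought it back. The finger gap ended at 27.2 mm against the nominal 28 mm outer span, so I read the lever as fully closed.

**Last checks:** The two position estimates put the pointer about 0.2 mm (wrist camera) and 0.3–0.4 mm (arm position) past the mark, each uncertain by about 0.5 mm. I could not see pointer and tooth directly once the hand was closed, so this rests on the earlier look plus the movement since. The reading had settled with about 2.6 N left on the wrist, under the leg's 4 N. Nothing else on the bench looked moved in the side view.

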